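Rest the pipette in its sloped stand and close the keeper

TASK

Put the pipette lying on the bench away in the sloped stand: lay it in the cradle with its tip pointing down the slope and its finger hook facing up, the handle down on both saddles and right down against the forked stop at the lower end. Set it down gently without letting it fall, and once you have let go of it swing the keeper arm fully shut across the handle. Do not disturb the tube rack, the bottle or the dishes.

Things in the scene. Friction and masses are not known exactly. Their poses are not given: they have to be found in the camera images.
- pipette_center (a point): Centre (half-way up) of the loose white pipette's handle, a bar 100 mm long (x), 30 wide (y), 28 thick (z); 90 to 180 g. +x runs from tip to plunger, +z out of the face with the finger hook. It starts lying flat on the bench, hook up, this point 14 mm above it. At the +x end a plunger with 20 mm button sticks out 22 mm. Total length 197 mm.
- pipette: The same pipette; origin at the middle of the handle's under-face, 14 mm below pipette_center along -z, same axes.
- pipette_tip (a point): Tip end of the pipette, on its long axis, 125 mm from pipette_center along -x, same axes. A round tapering grey shaft, 18 mm diameter at its root and 6 mm at the end, runs 75 mm from the handle's flat -x end (the shoulder) to here.
- pipette_hook (a point): Top of the finger hook, a white block 8 mm (x) by 22 mm (y) standing 7 mm up from the handle's +z face at its plunger end: 46 mm along +x and 21 mm along +z from pipette_center. Same axes.
- cradle_seat (a point): Seat of the fixed grey stand (black base 170 x 110 mm). +x runs up the slope, 30 degrees above level, rising away from the robot; +y level across; +z square to the slope, up. Origin 85 mm above the bench in the plane of the saddles' bearing faces. With the pipette seated, pipette_center is at x = 0, y = 0, z = +14 mm here, axes agreeing.
- upper_saddle (a point): Middle of the upper saddle's bearing face, at x = +30 mm of cradle_seat, same axes. The lower saddle is at x = -44. Each is 12 mm along x, with cheeks 44 mm apart rising 14 mm, so the handle has 7 mm of play each side. Between the saddles is only a spine 24 mm wide, 8 mm below the seat plane, so fingers can straddle the handle there.
- stop (a point): Middle of the upper face of the forked stop, at x = -50 mm of cradle_seat (z = 0), same axes. The fork is 8 mm thick, prongs 22 mm high, gap 28 mm: the pipette's shaft lies in the gap and the handle's shoulder rests against this face. The pipette may not slide down to it by itself.
- keeper (a joint): Keeper arm's angle, rad: 0 = shut, straight across the handle, at its end stop; grows as it opens, counter-clockwise seen from above, about the cradle's z axis; 1.57 = pointing up the slope beside the cradle; limit 2.4. Starts 1.5 to 2.2. Friction about 0.6 N at the tab; stays where left. Flat aluminium arm 14 mm wide, 39 to 45 mm above the seat plane, 4 mm clear of the seated hook.
- keeper_pivot (a point): Point on the keeper's pivot axis, at x = +30, y = +40, z = +60 mm of cradle_seat. Axes turn with the keeper.
- keeper_tab (a point): On the axis of the keeper's upright black round tab, 14 mm diameter, from z = 45 to 73 mm of cradle_seat, this point at z = 60 mm; 50 mm from keeper_pivot along the keeper's own -y, near the arm's free end. When shut it stands at x = +30, y = -10 mm of cradle_seat.
- rack_center (a point): Bystander: steel tube rack, 60 x 124 mm, 102 mm tall with its capped tubes; this point is 50 mm above its underside. The rack and the pipette start on opposite sides of the stand, either way round.
- bottle_center (a point): Bystander: amber bottle, 56 mm diameter, 130 mm tall; this point is half-way up.
- dishes_center (a point): Bystander: stack of three round dishes, 90 mm diameter, 44 mm tall; this point is half-way up.
There are look-alikes about, which are no part of the job. Of the things that look like the pipette, take the one that is farthest to the robot's right at the start.

How it is judged:
By the outcome, as a careful person would: the job done as asked, in the order asked, and still so for the second after the job is handed in, with the robot touching nothing.
It also fails if it takes over 56 s, if anything falls off the work surface, if the arm or the gripper's body presses on something with over 40 N, if the wrist force passes 120 N, or if a joint passes its speed limit or range.

ROBOT

A 6-joint arm with a two-finger parallel gripper is mounted at the origin on the work surface. World frame = base frame: x ahead of the robot, y to its left, z up, the work surface at z = 0. Lengths are in m, angles in degrees, forces in N, time in s.
With the tool pointing down it reaches from about 0.375 to 0.9 m from the base axis. Payload 3.1 kg.
Tool frame: the origin (TCP) lies on the centre line of the jaws, within the pads' length; the fingertips stand 25 mm ahead of it and the grasp point (between the pads) lies 6 mm ahead of it; y points along the fingers, x is the direction in which the jaws open and shut, and the axes are right-handed (so a half turn about y gives the same grasp; the last joint's range is limited). The gripper opens to 87 mm and grips with 3 to 60 N. Pads are 19 mm wide; open, the fingers measure 117 mm over their backs; the gripper's body (75 mm by 190 mm) begins 51 mm behind the grasp point.
Start: joints at [57.611, 30.224, 82.088, -0, 67.689, -10.227], TCP at [0.236, 0.579, 0.214] pointing down, gripper open.
Joint ranges: [-176.69, 176.69], [-43.24, 126.21], [12.49, 139.97], [-82, 262], [0, 151.66], [-163.58, 163.58]. Speed limits (degrees/s): [159.86, 159.86, 180, 180, 180, 180].

INTERFACE

Orientations are given as a 3x3 rotation matrix whose columns are the frame's x, y, z axes.
In Python, from rig import * gives the robot as it stands.
- The arm moves only by the tool play_rows, never from a script. Its argument "commands" is a list of rows, each a list of 2 entries, a list of its own where there are three numbers: the shift along the world's x, y, z in m, then the turn, a rotation vector about the world's x, y, z in rad. A call has 1 to 10 rows; each row is the pose to reach, as a shift and turn from the pose commanded when the call began; what a row does not reach only later rows make up. A row lasts 1/8 s, in which the tool goes at most 62.5 mm and 10.7 degrees, less where a joint would pass 70% of its speed; a pose out of reach is approached as far as the arm can. A call with a gripper value outside its range is refused whole. "gripper" is the finger opening in m, from 0 to 0.087, set as the call begins (left out, the last holds). The fingers move at their own pace and stop on an object; the grip force is fixed at half the most. Time passes only in rows, so rows that repeat a pose let the fingers close. It gives the time, the measured TCP pose, the force and the opening at its end, in the units of the state.
- read_state(): the state, without advancing time (a new reading comes with each control period).
- capture(name): name is "scene" or "top"; returns a dict with "frame" (384x512x3 uint8, red, green, blue), "depth" (384x512 float32, m along the optical axis (not along the pixel's ray), 0 where there is no reading), "mtx" (3x3 intrinsics, pixels), "cam_to_world" (4x4, takes a point from camera to world coordinates). Camera axes: x right, y down, z forward; pixel columns grow to the right and rows downward; lengths in m; the calibration is good to about 2 mm. A picture is of the moment at which its call begins.
- hand_in(): hands the job in, once; it reports no verdict.
The state is a dict: "time_s": time; "joint_positions": joint angles; "qvel": joint speeds; "tau": joint torques, N m; "position": TCP position; "tcp_rot": TCP orientation; "force": force on the tool from outside, world axes, zero at the start; "moment": the same for the moment, N m; "opening": opening from 0.0 (shut) to 1.0 (fully open).
Only numpy, scipy, OpenCV 4.12 (cv2) and the standard library are available. Lean on these libraries where they do the work, as an engineer would, in place of code of your own. Each camera call takes 0.05 s, during which the arm holds its last target. There are 200 camera calls.

## Working session

There is one attempt and no reset: what is moved stays moved. The work goes in short steps, Python scripts to look and compute and a tool call to move; the robot and the scene stay as the last step left them, time stands still between calls to the robot, and variables do not carry over. Pictures are saved under pics/ and viewed, about 8 in all and at most 12, crops included, and the job is handed in when it is done.

Besides the shell and the picture viewer there is one more tool, called after "Emit:" as name(argument=value, ...) on one line, values as JSON. play_rows: Moves the arm, as the interface text tells. Its arguments: {"type":"object","properties":{"commands":{"type":"array"},"gripper":{"type":"number"}},"required":["commands"]}

```bash
ls; mkdir -p pics
python3 - <<'E'
from rig import *
import cv2,numpy as np
s=read_state();print(s)
for n in("scene","top"):
    c=capture(n);np.savez(n+"0.npz",**c);print(n,c["mtx"],c["cam_to_world"])
    cv2.imwrite(f"pics/{n}0.png",cv2.resize(c["frame"][:,:,::-1],(768,576)))
E
```

```text
pics
{'time_s': 0.0, 'joint_positions': array([ 5.76094924e+01,  3.02801062e+01,  8.21583203e+01, -3.37538293e-04,
        6.76875665e+01, -1.02244594e+01]), 'qvel': array([-0.01232377,  0.02200288,  0.03541579, -0.11521433, -0.042527  ,
        0.07050571]), 'tau': array([ 1.16029027e-03, -4.40050042e+01, -1.76587969e+01,  6.33771345e-02,
        5.83615224e-02, -1.79914496e-04]), 'position': array([0.23533821, 0.57817692, 0.21334869]), 'tcp_rot': array([[ 3.77288728e-01, -1.17336794e-03, -9.26094940e-01],
       [ 9.26093153e-01, -1.85978325e-03,  3.77290357e-01],
       [-2.16503627e-03, -9.99997582e-01,  3.84972753e-04]]), 'force': array([ 0.62384739, -0.05948927, -0.23823108]), 'moment': array([-0.04507043, -0.00348123,  0.01028262]), 'opening': 0.997817626609962}
scene [[417.43390027   0.         255.29989918]
 [  0.         417.43390027 189.94700981]
 [  0.           0.           1.        ]] [[ 0.06485607  0.81633766 -0.57392204  1.32262907]
 [ 0.99778561 -0.0615515   0.02520491  0.05522235]
 [-0.01475005 -0.57428585 -0.81852196  1.25734916]
 [ 0.          0.          0.          1.        ]]
top [[485.13180934   0.         257.07000431]
 [  0.         485.13180934 186.90338868]
 [  0.           0.           1.        ]] [[ 0.01006455 -0.98469191  0.17401309  0.27266294]
 [-0.99978628 -0.01305205 -0.01603243  0.12148479]
 [ 0.01805823 -0.17381454 -0.98461282  1.56169564]
 [ 0.          0.          0.          1.        ]]
```

View pics/scene0.png

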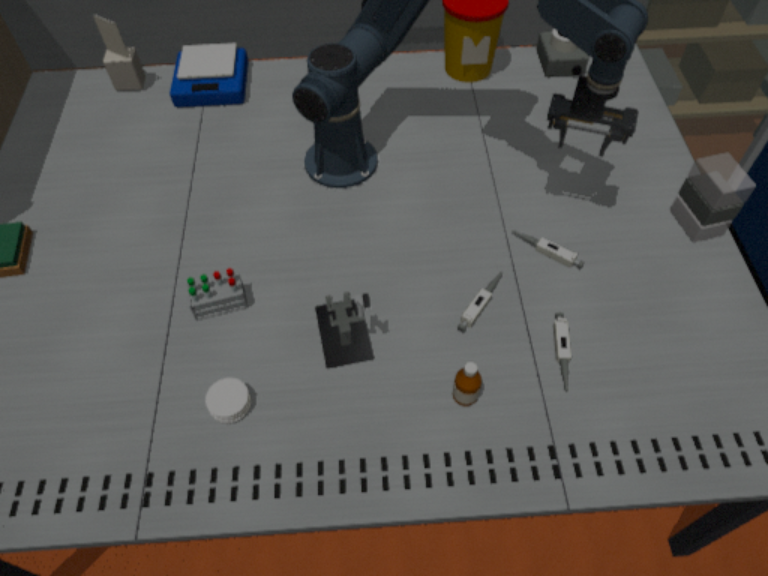

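View pics/top0.png

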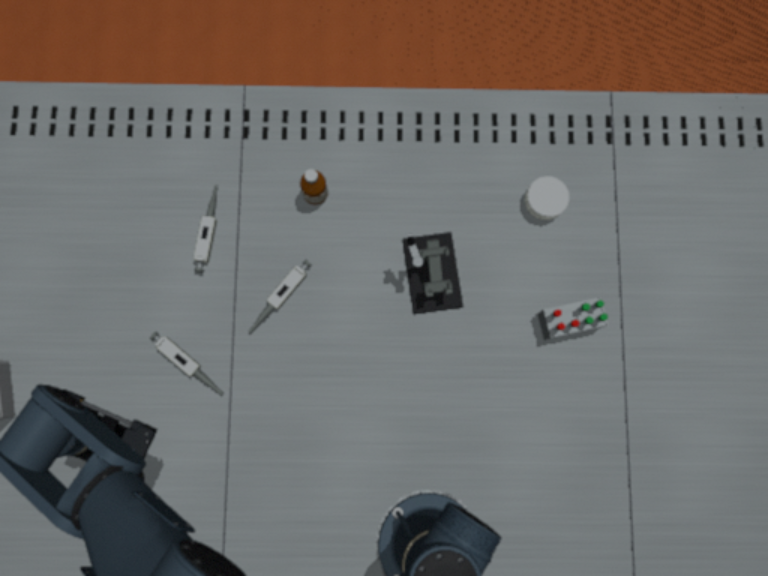

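Both views show three look-alike pipettes. In the top picture (768 px) they are at A (288,287), B (180,358) and C (204,240). World y decreases to the right there, so A is farthest to the robot's right. In the scene picture A is at (480,305). The stand is at (433,272) and the rack at (573,318), on the opposite side from A.

```bash
cat > h.py <<'E'
import numpy as np,cv2
def load(n): return dict(np.load(n))
def ray(c,uv,z):
    uv=np.atleast_2d(uv).astype(float);T=c["cam_to_world"]
    d=np.c_[uv,np.ones(len(uv))]@np.linalg.inv(c["mtx"]).T@T[:3,:3].T
    o=T[:3,3];return o+d*((z-o[2])/d[:,2])[:,None]
def cloud(c):
    h,w=c["depth"].shape;u,v=np.meshgrid(np.arange(w),np.arange(h))
    p=np.c_[u.ravel(),v.ravel(),np.ones(h*w)]@np.linalg.inv(c["mtx"]).T*c["depth"].reshape(-1,1)
    return (p@c["cam_to_world"][:3,:3].T+c["cam_to_world"][:3,3]).reshape(h,w,3)
def proj(c,P):
    P=np.atleast_2d(P);T=np.linalg.inv(c["cam_to_world"]);q=(P@T[:3,:3].T+T[:3,3])@c["mtx"].T
    return q[:,:2]/q[:,2:]
def crop(c,u,v,r,s): 
    f=c["frame"][v-r:v+r,u-r:u+r,::-1];return cv2.resize(f,None,fx=s,fy=s,interpolation=cv2.INTER_CUBIC)
E
python3 - <<'E'
from h import *
t=load("top0.npz");s=load("scene0.npz")
im=np.vstack([np.hstack([crop(t,289,181,34,8.0)[:300],crop(t,192,195,34,8.0)[:300]]) ,
 np.hstack([crop(s,230,218,34,8)[:300],crop(s,320,202,34,8)[:300]])]) if 0 else np.hstack([np.vstack([crop(t,289,181,30,5),crop(t,192,195,30,5)]),np.vstack([crop(s,230,218,30,5),crop(s,320,202,30,5)])])
cv2.imwrite("pics/crops.png",im)
# base mask
for c,(u,v),n,thr in((t,(289,181),"top",60),(s,(230,218),"scene",60)):
    g=c["frame"].max(2);m=np.zeros(g.shape,np.uint8);m[v-32:v+32,u-24:u+24]=(g[v-32:v+32,u-24:u+24]<thr)*255
    m=cv2.morphologyEx(m,cv2.MORPH_CLOSE,np.ones((9,9)))
    k=max(cv2.findContours(m,0,1)[0],key=cv2.contourArea)
    r=cv2.minAreaRect(cv2.convexHull(k));print(n,r,ray(c,cv2.boxPoints(r),0.01).round(3).tolist())
# pipette handle
for c,(u,v),n in((t,(192,195),"top"),(s,(320,202),"scene")):
    f=c["frame"].astype(int);g=f.min(2);print(g[v-2:v+3,u-2:u+3].tolist(), f[v-25,u-25])
    m=np.zeros(g.shape,np.uint8);m[v-30:v+30,u-24:u+24]=(g[v-30:v+30,u-24:u+24]>165)*255
    k=max(cv2.findContours(m,0,1)[0],key=cv2.contourArea)
    r=cv2.minAreaRect(k);print(n,r,ray(c,r[0],0.028).round(4),ray(c,cv2.boxPoints(r),0.028).round(3).tolist())
P=cloud(t)
print("heights stand top");print((P[155:210:2,268:310:2,2]*1000).round().astype(int))
E
```

```text
top ((287.6490173339844, 181.55616760253906), (51.46540451049805, 33.020015716552734), 80.90972137451172) [[0.641, 0.064, 0.01], [0.66, -0.044, 0.01], [0.492, -0.069, 0.01], [0.473, 0.036, 0.01]]
scene ((230.93199157714844, 220.37600708007812), (44.005821228027344, 36.0454216003418), 79.69515228271484) [[0.488, -0.074, 0.01], [0.47, 0.054, 0.01], [0.648, 0.071, 0.01], [0.664, -0.048, 0.01]]
[[63, 115, 147, 152, 135], [113, 143, 153, 138, 100], [144, 153, 140, 104, 83], [155, 144, 112, 79, 92], [145, 117, 87, 94, 112]] [117 122 125]Traceback (most recent call last):
  File "<stdin>", line 16, in <module>
ValueError: max() iterable argument is empty
```

View pics/crops.png

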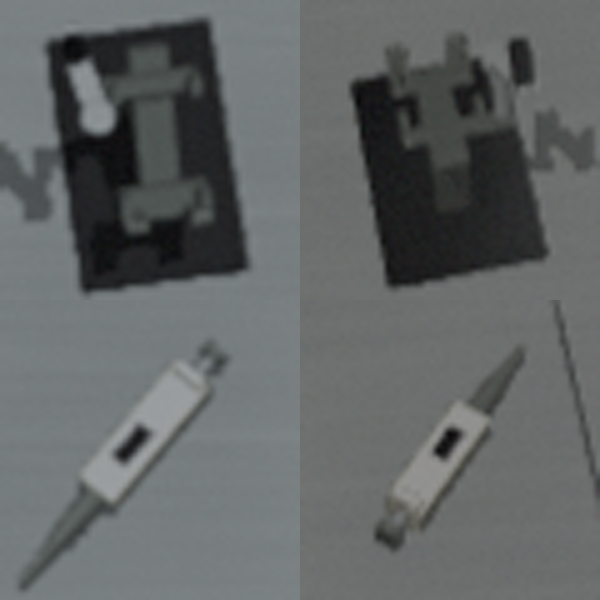

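A matches the description: white handle with a dark window, grey shaft tip at the lower left, and plunger with hook at the upper right in the top crop. In the top crop the stand's keeper is open, with its tab at (75,47) and pivot at (98,118).

Run:
```python
from h import *
np.set_printoptions(suppress=True,linewidth=220)
t=load("top0.npz");s=load("scene0.npz")
for c,(u,v),n,th in((t,(192,195),"top",132),(s,(320,202),"scene",125)):
    g=c["frame"].astype(int).min(2)
    m=np.zeros(g.shape,np.uint8);m[v-30:v+30,u-24:u+24]=(g[v-30:v+30,u-24:u+24]>th)*255
    m=cv2.morphologyEx(m,cv2.MORPH_CLOSE,np.ones((5,5)))
    k=max(cv2.findContours(m,0,1)[0],key=cv2.contourArea)
    r=cv2.minAreaRect(k);print(n,r,ray(c,r[0],0.028).round(4),ray(c,cv2.boxPoints(r),0.028).round(3).tolist())
P=cloud(t)
a=np.radians(9);R=np.array([[np.cos(a),-np.sin(a)],[np.sin(a),np.cos(a)]])
for n,c in(("top",t),("scene",s)):
    P=cloud(c).reshape(-1,3);F=c["frame"].reshape(-1,3)
    q=(P[:,:2]-[0.5665,-0.003])@R
    k=(abs(q[:,0])<.09)&(abs(q[:,1])<.07)
    d=np.c_[q[k]*1000,P[k,2]*1000,F[k].max(1)]
    print(n);
    for lo in range(-90,90,10):
        row=[]
        for w in range(-64,64,8):
            e=d[(d[:,0]>=lo)&(d[:,0]<lo+10)&(d[:,1]>=w)&(d[:,1]<w+8)]
            row.append("%3d/%3d"%(e[:,2].max(),e[np.argmax(e[:,2]),3]) if len(e) else "   .   ")
        print(lo,*row)
```

```text
top ((190.67758178710938, 190.3810272216797), (8.573415756225586, 30.711620330810547), 40.23635482788086) [[0.5296 0.3088 0.028 ]] [[0.5, 0.35, 0.028], [0.577, 0.289, 0.028], [0.559, 0.268, 0.028], [0.483, 0.328, 0.028]]
scene ((317.49462890625, 202.6324462890625), (7.425667762756348, 22.35052490234375), 36.02737808227539) [[0.5314 0.3075 0.028 ]] [[0.557, 0.27, 0.028], [0.485, 0.327, 0.028], [0.505, 0.346, 0.028], [0.576, 0.288, 0.028]]
top
-90   4/123   7/ 77   8/ 33  10/ 38   7/ 41   9/ 40  12/ 37  12/ 42   9/ 39  11/ 40   9/ 40  10/ 91  16/ 37  14/ 43  12/ 32   4/127
-80   3/129  11/ 82  12/ 38  15/ 41  12/ 36  10/ 39  11/ 20  12/ 38   9/ 35  11/ 38  11/ 37  11/ 37   9/ 35  14/ 33   7/ 36  10/125
-70   6/105  10/ 58  14/ 38  10/ 37  13/ 38  13/ 38  12/ 29  10/ 21  11/ 31  11/ 33  11/ 38   9/ 38  10/ 21  15/ 18   6/ 41   2/128
-60   2/129  12/ 94  11/ 37  11/ 38  76/ 69  78/ 83  10/ 18  11/ 22  12/ 17  82/ 71  84/ 88  80/ 79  14/ 19  12/ 18  10/ 32   3/128
-50   4/128  13/104  11/ 38   4/ 64  78/ 62  75/ 70  63/ 85  62/ 86  63/ 85  71/ 74  80/ 84  63/ 64  13/ 17   9/ 37  13/ 37   
[... 3383 characters left out ...]
6/ 75 106/ 70 159/112 191/ 40 192/ 44   5/111
40   9/ 29  10/ 28  11/ 30  12/ 30  11/ 32   9/ 31 105/ 63 102/ 71 107/ 69 100/ 44  11/ 39  12/ 42  15/ 43 188/ 39 186/ 38   3/110
50   6/ 52  10/ 32  14/ 29  13/ 28  10/ 27  14/ 31 101/ 73 100/ 76 104/ 71  13/ 40  13/ 40  10/ 41  11/ 45 174/ 40 168/ 98   5/111
60   6/ 33  12/ 29   9/ 31  11/ 30  14/ 31  11/ 36  12/ 32  14/ 37  10/ 34  10/ 36   8/ 39  11/ 45   7/ 45  11/ 47   9/ 77   3/109
70  13/ 30  11/ 30  12/ 31   9/ 31  13/ 28  11/ 30  10/ 33  12/ 38  12/ 38   9/ 41  11/ 39  13/ 41  10/ 45   6/ 45   6/ 62   3/113
80   9/ 52  12/ 29  12/ 30  15/ 30   8/ 31   7/ 31  11/ 33  13/ 35  13/ 36  11/ 39  10/ 42  11/ 44  11/ 45  12/ 43   6/ 69   3/112
```

Run:
```python
from h import *
np.set_printoptions(suppress=True,linewidth=220,precision=4)
t=load("top0.npz");s=load("scene0.npz")
a=np.radians(9);R=np.array([[np.cos(a),-np.sin(a)],[np.sin(a),np.cos(a)]]);o=np.array([.5665,-.003])
Q=[]
for n,c in(("top",t),("scene",s)):
    P=cloud(c).reshape(-1,3);q=np.c_[(P[:,:2]-o)@R,P[:,2]]*1000;q=q[(abs(q[:,0])<90)&(abs(q[:,1])<75)]
    k=(q[:,0]>-26)&(q[:,0]<12)&(abs(q[:,1])<18)&(abs(q[:,2]-(77+.577*(q[:,0])))<9)
    e=q[k];A=np.c_[e[:,:2],np.ones(len(e))];f=np.linalg.lstsq(A,e[:,2],rcond=None)[0]
    x0=np.median(e[:,0]-(e[:,2]-75.76)/.5774)
    yc=[(x,e[(e[:,0]>=x)&(e[:,0]<x+8)][:,1].min().round(1),e[(e[:,0]>=x)&(e[:,0]<x+8)][:,1].max().round(1)) for x in range(-26,12,8)]
    print(n,len(e),"plane",f,"x0",x0,"spine y",yc)
    # cradle coordinates with x0
    c3,s3=np.cos(np.pi/6),np.sin(np.pi/6);dx=q[:,0]-x0;dz=q[:,2]-85
    C=np.c_[dx*c3+dz*s3,q[:,1],-dx*s3+dz*c3];
    for nm,k in(("cheek/upper",(abs(C[:,0]-30)<9)&(C[:,2]>4)&(C[:,2]<20)&(abs(C[:,1])<36)),("lower+fork",(C[:,0]>-62)&(C[:,0]<-36)&(C[:,2]>6)&(C[:,2]<26)),("tab",(C[:,2]>52)&(C[:,2]<85)&(C[:,0]>45)),("pivot/arm",(C[:,2]>34)&(C[:,2]<52))):
        e=C[k];print("  ",nm,len(e),"min",e.min(0),"max",e.max(0),"mean",e.mean(0))
    for sg in(-1,1):
        e=C[(C[:,0]>-62)&(C[:,0]<40)&(C[:,2]>8)&(C[:,2]<26)&(C[:,1]*sg>0)&(abs(C[:,1])<32)];print("   side",sg,e[:,1].min(),e[:,1].max(),np.median(e[:,1]))
    e=C[(abs(C[:,0]-30)<5)&(abs(C[:,1])<15)&(abs(C[:,2])<8)];print("   upper saddle z",np.median(e[:,2]),len(e))
    e=C[(abs(C[:,0]+44)<5)&(abs(C[:,1])<15)&(abs(C[:,2])<8)];print("   lower saddle z",np.median(e[:,2]),len(e))
    print("   seat world",o+R@np.array([x0,0])/1000)
```

```text
top 102 plane [ 0.5593  0.0005 74.651 ] x0 1.5185100203168664 spine y [(-26, np.float64(-13.2), np.float64(9.4)), (-18, np.float64(-13.6), np.float64(9.2)), (-10, np.float64(-14.9), np.float64(8.4)), (-2, np.float64(-15.3), np.float64(6.8)), (6, np.float64(-13.2), np.float64(9.3))]
   cheek/upper 28 min [ 23.5013 -31.296    4.1171] max [36.7907 24.8616 18.0283] mean [30.2372 -3.4081 10.835 ]
   lower+fork 53 min [-57.6676 -31.3511   6.0492] max [-37.2969  25.4586  25.1338] mean [-48.7095  -3.6521  14.7374]
   tab 28 min [72.8468 42.3338 52.0378] max [86.5305 55.3796 77.0952] mean [80.4297 49.0308 67.9972]
   pivot/arm 82 min [21.8477 28.5899 37.1802] max [88.0367 56.9209 51.7074] mean [47.0968 40.9736 44.48  ]
   side -1 -31.351148937468604 -16.9996828611989 -26.351636989320337
   side 1 12.516205674533232 25.45863992524914 20.871533290822796
   upper saddle z -1.5053666673880928 32
   lower saddle z -0.5853324260340411 30
   seat world [ 0.568  -0.0028]
scene 40 plane [ 0.5619 -0.0426 75.9154] x0 -0.5862816175379075 spine y [(-26, np.float64(-12.7), np.float64(5.4)), (-18, np.float64(-10.3), np.float64(7.6)), (-10, np.float64(-14.5), np.float64(6.0)), (-2, np.float64(-15.4), np.float64(8.1)), (6, np.float64(-12.9), np.float64(7.2))]
   cheek/upper 24 min [ 24.0452 -31.2514   4.7803] max [38.3882 35.6707 19.8609] mean [34.5818  8.4016 11.2293]
   lower+fork 42 min [-57.7209 -30.6661   6.0978] max [-36.4262  24.2043  23.8666] mean [-48.2745  -2.9133  15.2371]
   tab 32 min [74.8886 41.4633 52.4331] max [89.8003 54.6379 73.9314] mean [84.274  47.848  64.0977]
   pivot/arm 57 min [21.6876 27.076  36.7396] max [89.8787 55.2043 51.4934] mean [56.8616 40.2567 44.9664]
   side -1 -30.708909023514355 -17.409807284643367 -26.185639052071775
   side 1 10.862879416785455 31.19633899233788 20.069582335733468
   upper saddle z -0.8252009767611641 14
   lower saddle z -0.3225606938185841 17
   seat world [ 0.5659 -0.0031]
```

The stand seat is at about (0.568, -0.006, 0.085) with yaw +9°. The pipette centre is at about (0.5305, 0.308) with yaw -38.6°, and its 98 x 30 mm outline fits the given size. I'm moving above it now.

Emit:
play_rows(commands=[[[0.06, -0.055, 0], [0, 0, -0.06]], [[0.12, -0.11, -0.02], [0, 0, -0.12]], [[0.18, -0.165, -0.05], [0, 0, -0.18]], [[0.24, -0.22, -0.08], [0, 0, -0.24]], [[0.289, -0.266, -0.1], [0, 0, -0.286]], [[0.289, -0.266, -0.1], [0, 0, -0.286]], [[0.289, -0.266, -0.1], [0, 0, -0.286]], [[0.289, -0.266, -0.1], [0, 0, -0.286]]], gripper=0.087)

```text
time_s: 1.1
position: [0.526, 0.3105, 0.1129]
tcp_rot: [[0.626, -0.002, -0.779], [0.779, -0.001, 0.626], [-0.002, -1.0, 0.001]]
force: [0.2, 0.2, -0.4]
opening: 1.001
```

Run:
```python
from rig import *
from h import *
s=read_state();print(s["position"],s["tcp_rot"].round(3).tolist(),s["time_s"])
c=capture("scene");np.savez("scene1.npz",**c);d=capture("top");np.savez("top1.npz",**d)
u,v=proj(c,[.53,.308,.03])[0].astype(int);u2,v2=proj(d,[.53,.308,.03])[0].astype(int)
cv2.imwrite("pics/a1.png",np.hstack([crop(c,u,v,40,5),crop(d,u2,v2,40,5)]))
print(proj(c,[.53,.308,.028])-[u-40,v-40],proj(d,[.53,.308,.028])-[u2-40,v2-40])
```

```text
[0.52600147 0.31054557 0.11287642] [[0.626, -0.002, -0.779], [0.779, -0.001, 0.626], [-0.002, -1.0, 0.001]] 1.1
[[40.57788012 41.28803421]] [[40.92805764 40.26281918]]
```

View pics/a1.png

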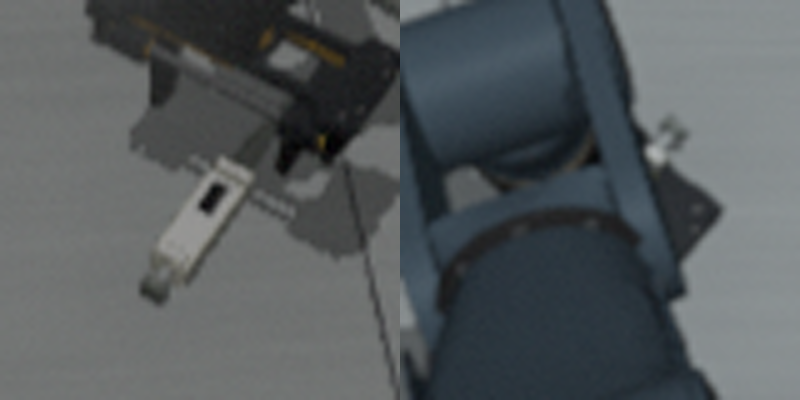

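The scene crop shows the open gripper over the handle (centre near (205,210)) with the jaws across it. The top view is blocked by the arm. I'll descend and close.

Emit:
play_rows(commands=[[[0, 0.001, -0.03], [0, 0, 0]], [[-0.001, 0.002, -0.06], [0, 0, 0]], [[-0.001, 0.002, -0.078], [0, 0, 0]], [[-0.001, 0.002, -0.085], [0, 0, 0]], [[-0.001, 0.002, -0.085], [0, 0, 0]], [[-0.001, 0.002, -0.085], [0, 0, 0]]])

```text
time_s: 1.95
position: [0.5245, 0.3152, 0.0303]
tcp_rot: [[0.623, 0.002, -0.782], [0.782, 0.001, 0.623], [0.002, -1.0, -0.001]]
force: [-0.1, -0.3, -0.2]
opening: 1.0
```

Emit:
play_rows(commands=[[[0, 0, 0], [0, 0, 0]], [[0, 0, 0], [0, 0, 0]], [[0, 0, 0], [0, 0, 0]], [[0, 0, 0], [0, 0, 0]], [[0, 0, 0], [0, 0, 0]], [[0, 0, 0], [0, 0, 0]], [[0, 0, 0], [0, 0, 0]], [[0, 0, 0], [0, 0, 0]]], gripper=0.0)

```text
time_s: 2.95
position: [0.5237, 0.3148, 0.0293]
tcp_rot: [[0.623, -0.0, -0.782], [0.782, 0.0, 0.623], [-0.0, -1.0, 0.0]]
force: [0.1, -0.6, -1.2]
opening: 0.173
```

Run:
```python
from rig import *
from h import *
s=read_state();print(s["position"],s["opening"],s["time_s"],s["force"])
c=capture("scene");np.savez("scene2.npz",**c)
s=read_state();print(s["opening"])
u,v=proj(c,[.53,.308,.03])[0].astype(int)
cv2.imwrite("pics/a2.png",crop(c,u,v,36,12))
print((proj(c,s["position"]-[0,0,.01])-[u-36,v-36])*12)
```

```text
[0.52373172 0.31482919 0.02932231] 0.17294881667752776 2.95 [ 0.06748074 -0.64968669 -1.20982685]
0.13010205663314972
[[455.63673493 444.4732713 ]]
```

View pics/a2.png

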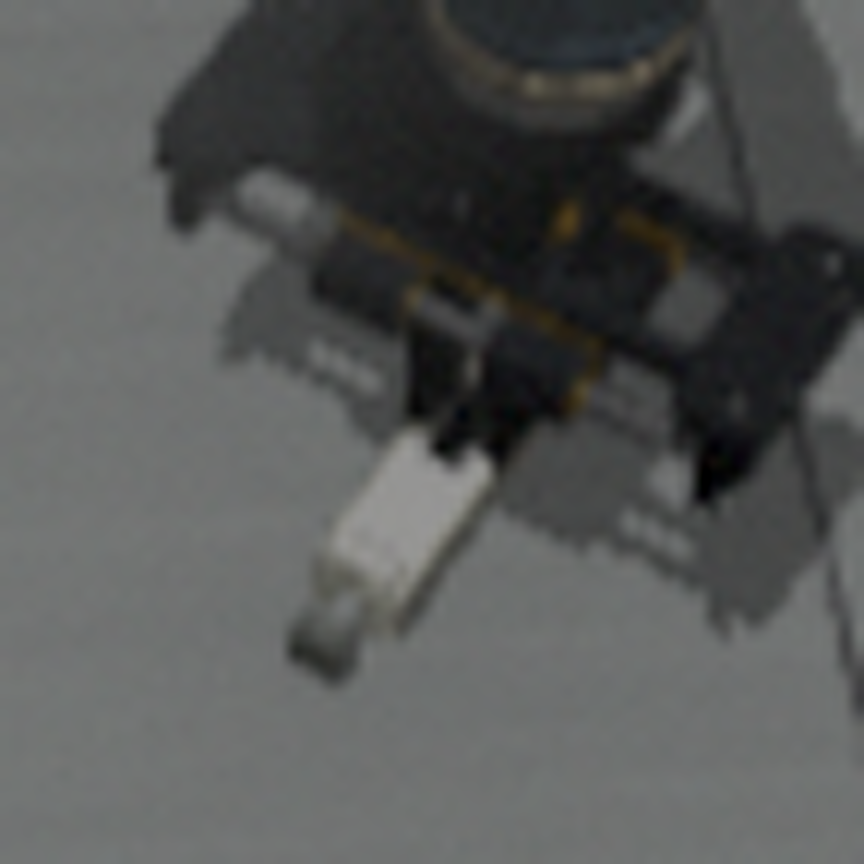

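Emit:
play_rows(commands=[[[0, 0, 0], [0, 0, 0]], [[0, 0, 0], [0, 0, 0]]])

```text
time_s: 3.25
position: [0.5237, 0.3148, 0.0294]
tcp_rot: [[0.623, 0.0, -0.782], [0.782, -0.0, 0.623], [-0.0, -1.0, -0.0]]
force: [0.5, 0.2, -1.0]
opening: 0.014
```

Run:
```python
from rig import *
from h import *
np.set_printoptions(suppress=True,linewidth=200,precision=3)
s=read_state();print(s["position"],s["opening"],s["time_s"],s["force"])
c=capture("scene");np.savez("scene3.npz",**c);c1=load("scene1.npz")
u,v=proj(c,[.53,.308,.03])[0].astype(int)
im=np.hstack([crop(c1,u,v,32,12),crop(c,u,v,32,12)])
e=np.array([.7815,-.6239,0]);l=np.array([.6239,.7815,0]);C=np.array([.5305,.308,.028])
for P,col in((C+e*.05,(0,0,255)),(C-e*.05,(0,255,0)),(C-e*.05-[0,0,.014],(0,255,0)),(C-e*.125-[0,0,.014],(255,0,0)),(s["position"]-[0,0,.006],(0,255,255)),(s["position"]-[0,0,.025],(255,0,255))):
    q=((proj(c,P)[0]-[u-32,v-32]+.5)*12).astype(int)
    for dx in(0,768): cv2.drawMarker(im,(int(q[0]+dx),int(q[1])),col,1,14,1)
cv2.imwrite("pics/a3.png",im[:600,:] if 0 else cv2.resize(im,(800,400)))
```

```text
[0.524 0.315 0.029] 0.01424541987538154 3.25 [ 0.489  0.231 -1.029]
```

View pics/a3.png

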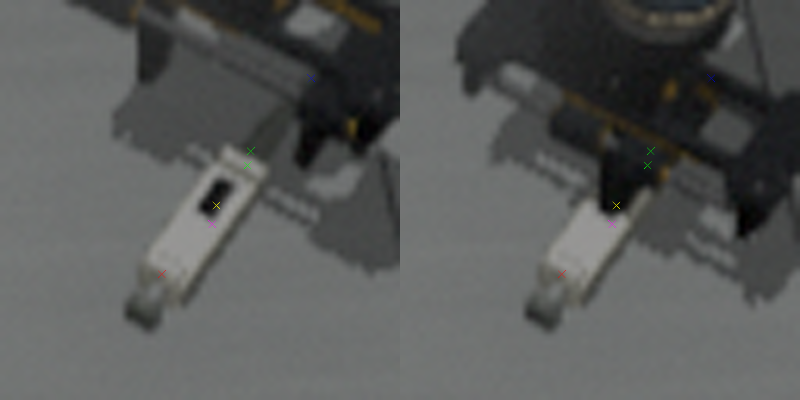

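Run:
```python
from h import *
np.set_printoptions(suppress=True,linewidth=220)
c=load("scene3.npz");c1=load("scene1.npz");u,v=proj(c,[.53,.308,.03])[0].astype(int)
for n,k in(("before",c1),("now",c)):
    P=cloud(k);f=k["frame"].max(2)
    o=(slice(v-12,v+8),slice(u-6,u+10))
    print(n,"x mm");print((P[o][...,0]*1000).round().astype(int)) if n=="now" else None
    if n=="now": print("y");print((P[o][...,1]*1000).round().astype(int))
    print("z");print((P[o][...,2]*1000).round().astype(int));
    if n=="now":print("max");print(f[o])
```

```text
before x mm
z
[[   0    2   -1    1   -4    4    2    2   -1    3    4   -1   -2   -2   -3   19]
 [   5   -1    0    4   -1   -1   -4    0    6   -1    2   -3    2   -1   21   23]
 [  -4    0   -5   -1    6    1   -4   -1   -2    0    2   -1   -2   20   23   20]
 [   0   -2   -2    3   -1 1257    0   -4   -3    3   27   30    2   22   22   19]
 [  -5    3    2    2   -1   -2    3   -1    1   28   27   29   29   29   26   20]
 [  -2    0    0    3    0   -2    1    0   27   26   27   33   31   27   25   28]
 [   2    1    0    1   -1   -1    1   24   27   26   26   23   33 1257   31   31]
 [   3    0    4    2   -3    1   -1   29   27   34   25   29   27   22   28   29]
 [   3    3   -1   -5   -4   -3   30   28   31   29   27   29   25   32   28   29]
 [  -7    0    7   -1    3   25   36   24   29   33 1257   31   24   31   28   20]
 [   3    0   -4   -7   22   34   26   33   26   28   27   29 1257   29   24   14]
 [   2    5   -1   -1   26   27   28   24   28   24   28   25   30   22   14   10]
 [  -2   -5   -2   32   28   27   27   25   32   31   28   27   32   21    8    6]
 [   0 
[... 5895 characters left out ...]
  14  12  17  18  33  23  42]
 [ 99  95  75  72  75  68  15  16  17  13  15  25  57  81  53  54]
 [108  92  75  76  87  62  17  16  18  16  19  48  94  98  72  68]
 [109  74  87 122 126  90  12  21  17  10  31  77 102  85  73  73]
 [113 101 118 146 143 110  30  18  20  31  61  98  88  74  72  73]
 [113 114 142 149 147 135 113  70  84 114  93  96  76  71  70  74]
 [107 134 149 149 148 150 144 129 133 145 120  80  70  71  71  73]
 [120 148 149 150 150 149 150 149 149 142 108  73  72  72  71  71]
 [142 149 150 149 149 150 149 149 145 120  74  74  74  70  75  74]
 [149 150 150 150 150 150 150 147 133  88  80  95  74  75  75  75]
 [149 150 149 151 150 150 149 142 105  78 103 111  98  95  72  74]]
```

Run:
```python
from h import *
np.set_printoptions(suppress=True,linewidth=220,precision=3)
jaw=np.array([.624,.7815]);ax=np.array([.7815,-.624])
for n,tcp in(("scene0.npz",[.2353,.5782,.2133]),("scene1.npz",[.526,.3105,.1129]),("scene3.npz",[.5237,.3148,.0294])):
    c=load(n);P=cloud(c).reshape(-1,3);f=c["frame"].reshape(-1,3).max(1)
    if n[5]=="0": jw=np.array([.377,.926]);a2=np.array([.926,-.377])
    else: jw,a2=jaw,ax
    q=np.c_[(P[:,:2]-tcp[:2])@jw,(P[:,:2]-tcp[:2])@a2,P[:,2]-tcp[2]]*1000
    k=(abs(q[:,0])<110)&(abs(q[:,1])<45)&(q[:,2]>-60)&(q[:,2]<130)&(P[:,2]>.036)&(P[:,2]<1)
    q=q[k];print(n,"jaw-bin: min z rel TCP, ax range, n")
    for b in range(-110,110,10):
        e=q[(q[:,0]>=b)&(q[:,0]<b+10)]
        if len(e): i=np.sort(e[:,2])[:4];print(b,i,"ax",e[:,1].min(),e[:,1].max(),len(e))
```

```text
scene0.npz jaw-bin: min z rel TCP, ax range, n
-100 [112.277 115.001 116.563 116.931] ax -33.44672014623844 37.81054496970148 15
-90 [83.209 83.624 85.614 91.315] ax -41.59750368778846 41.64907357582255 66
-80 [77.569 84.514 84.904 89.316] ax -37.16438118875822 38.535495869670775 66
-70 [81.301 84.06  85.321 85.837] ax -34.51623069470806 39.93547655550258 68
-60 [ 7.638 29.277 32.035 41.032] ax -29.307931251282692 42.77724673791052 78
-50 [10.828 11.446 15.113 16.819] ax -24.11900836852737 39.88021521195749 72
-40 [87.669 91.302 92.474 92.623] ax 19.22277742235632 32.08873679241762 28
-30 [88.683 89.134 90.644 91.075] ax 17.616723492750584 33.740733635991106 32
-20 [92.118 92.789 94.12  95.383] ax 16.43397830376176 33.8654819203856 24
-10 [90.867 90.907 91.887 93.054] ax 17.9962634954115 33.97848993601131 32
0 [89.826 90.508 90.814 92.19 ] ax 12.244314040759265 35.16622274992643 29
10 [91.448 92.299 95.22  95.53 ] ax 21.083192284306445 37.462969903956015 23
20 [83.662 87.895 89.162 91.319] ax -26.59269890205995 32.11461729408878 39
30 [90.94  91.45  91.782 92.328] ax -29.618241701676
[... 2976 characters left out ...]
7 40
10 [11.229 13.428 19.225 23.821] ax -22.100372235755195 39.63935512260024 61
20 [84.685 87.885 89.97  91.514] ax -26.174311363375814 40.72232567907566 79
30 [83.927 85.548 86.622 86.88 ] ax -27.409337962721786 37.903995346707894 65
40 [90.344 91.299 91.983 92.479] ax -29.232749662394383 33.79402090053213 35
50 [90.975 91.07  91.759 92.456] ax -29.21652441420328 33.197127869180704 36
60 [89.948 91.512 92.984 94.028] ax -33.92164006060791 36.22388860560197 43
70 [90.665 95.74  96.429 96.439] ax -36.86150493996148 38.377179769000364 72
80 [78.537 78.914 81.333 83.319] ax -37.37879763250566 38.09611313989573 81
90 [102.082 105.162 109.482 110.802] ax -33.232838868041384 36.55382847865065 47
```

The fingers closed in the air. Depth in all three shots puts the fingertips about 5 mm above the reported TCP, not 25 mm ahead of it, so the real tool sits about 30 mm behind the reported point along its axis. The pipette has not moved. I'll rise slightly, open, then go down about 27 mm deeper and check the force.

Emit:
play_rows(commands=[[[0, 0, 0.01], [0, 0, 0]], [[0, 0, 0.01], [0, 0, 0]], [[0, 0, 0.01], [0, 0, 0]], [[0, 0, 0.01], [0, 0, 0]], [[0, 0, 0.01], [0, 0, 0]], [[0, 0, 0.01], [0, 0, 0]], [[0, 0, 0.01], [0, 0, 0]], [[0, 0, 0.01], [0, 0, 0]]], gripper=0.07)

```text
time_s: 4.3
position: [0.5237, 0.3148, 0.0393]
tcp_rot: [[0.623, -0.0, -0.782], [0.782, -0.0, 0.623], [-0.0, -1.0, 0.0]]
force: [0.8, -0.7, 0.3]
opening: 0.779
```

Emit:
play_rows(commands=[[[0, 0, -0.012], [0, 0, 0]], [[0, 0, -0.024], [0, 0, 0]], [[0, 0, -0.031], [0, 0, 0]], [[0, 0, -0.034], [0, 0, 0]], [[0, 0, -0.034], [0, 0, 0]], [[0, 0, -0.034], [0, 0, 0]]])

```text
time_s: 5.05
position: [0.524, 0.3149, 0.0056]
tcp_rot: [[0.623, 0.001, -0.782], [0.782, 0.0, 0.623], [0.001, -1.0, -0.0]]
force: [-0.2, 0.1, -0.6]
opening: 0.805
```

Run:
```python
from rig import *
from h import *
np.set_printoptions(suppress=True,linewidth=220,precision=3)
s=read_state();print(s["position"],s["opening"],s["time_s"],s["force"])
c=capture("scene");np.savez("scene4.npz",**c)
tcp=s["position"];jw=np.array([.624,.7815]);a2=np.array([.7815,-.624])
P=cloud(c).reshape(-1,3);q=np.c_[(P[:,:2]-tcp[:2])@jw,(P[:,:2]-tcp[:2])@a2,P[:,2]]*1000
f=c["frame"].reshape(-1,3).max(1)
k=(abs(q[:,0])<70)&(abs(q[:,0])>20)&(abs(q[:,1])<16)&(f<30)&(q[:,2]<60)
e=q[k];e=e[np.argsort(e[:,2])];print(e[:14])
```

```text
[0.524 0.315 0.006] 0.8045419058767452 5.05 [-0.234  0.133 -0.639]
[[ 41.689   8.827  15.77 ]
 [ 36.853   7.422  16.178]
 [ 44.726  -6.628  18.01 ]
 [-36.278   7.773  18.095]
 [-39.118  10.007  18.459]
 [ 44.085  -0.297  19.102]
 [-40.283   8.706  22.268]
 [-34.391   4.764  22.367]
 [-37.036   7.438  23.432]
 [ 44.16    8.209  23.689]
 [ 41.481  10.757  24.62 ]
 [ 39.884   8.434  26.676]
 [-34.162  -0.668  28.611]
 [-37.379   8.066  30.255]]
```

Emit:
play_rows(commands=[[[0, 0, -0.004], [0, 0, 0]], [[0, 0, -0.007], [0, 0, 0]], [[0, 0, -0.007], [0, 0, 0]], [[0, 0, -0.007], [0, 0, 0]]])

```text
time_s: 5.6
position: [0.5237, 0.3148, -0.0017]
tcp_rot: [[0.623, -0.0, -0.782], [0.782, -0.0, 0.623], [-0.0, -1.0, 0.0]]
force: [-0.4, 0.2, 0.8]
opening: 0.806
```

Emit:
play_rows(commands=[[[0, 0, 0], [0, 0, 0]], [[0, 0, 0], [0, 0, 0]], [[0, 0, 0], [0, 0, 0]], [[0, 0, 0], [0, 0, 0]], [[0, 0, 0], [0, 0, 0]], [[0, 0, 0], [0, 0, 0]], [[0, 0, 0], [0, 0, 0]], [[0, 0, 0], [0, 0, 0]]], gripper=0.0)

```text
time_s: 6.6
position: [0.5232, 0.3145, -0.0017]
tcp_rot: [[0.623, -0.001, -0.782], [0.782, -0.001, 0.623], [-0.001, -1.0, 0.0]]
force: [-1.4, -2.3, 1.6]
opening: 0.341
```

The opening reads 29.7 mm, so the handle is gripped. Next I'll lift, and work out the turn and the hover pose.

Emit:
play_rows(commands=[[[0, 0, 0.01], [0, 0, 0]], [[0, 0, 0.03], [0, 0, 0]], [[0, 0, 0.06], [0, 0, 0]], [[0, 0, 0.11], [0, 0, 0]], [[0, 0, 0.17], [0, 0, 0]], [[0, 0, 0.22], [0, 0, 0]], [[0, 0, 0.25], [0, 0, 0]], [[0, 0, 0.25], [0, 0, 0]]])

```text
time_s: 7.6
position: [0.5256, 0.3158, 0.2527]
tcp_rot: [[0.623, 0.009, -0.782], [0.782, 0.003, 0.623], [0.008, -1.0, -0.005]]
force: [-0.4, 1.0, -1.9]
opening: 0.343
```

```bash
cat >> h.py <<'E'
from scipy.spatial.transform import Rotation as Ro
def cradle(S,yaw):
    x=np.array([np.cos(yaw)*np.cos(np.pi/6),np.sin(yaw)*np.cos(np.pi/6),.5]);y=np.array([-np.sin(yaw),np.cos(yaw),0])
    return np.array(S),np.c_[x,y,np.cross(x,y)]
E
python3 - <<'E'
from rig import *
from h import *
np.set_printoptions(suppress=True,linewidth=220,precision=4)
s=read_state();print(s["position"],s["opening"],s["time_s"],s["force"])
S,A=cradle([.568,-.0058,.085],np.radians(9));print(A)
Rt=np.c_[A[:,1],-A[:,2],-A[:,0]]
rv=Ro.from_matrix(Rt@s["tcp_rot"].T).as_rotvec();print("rotvec",rv,np.degrees(np.linalg.norm(rv)))
for cz in(.10,.0):
    g=S+A@np.array([-.0098+.006,0,-.0017+cz]);print(cz,g,"shift",g-s["position"])
t=load("top0.npz");P=cloud(t)
for n,(u,v) in dict(bottle=(208,117),rack=(382,212),dish=(365,132)).items(): print(n,P[v-1:v+2,u-1:u+2].reshape(-1,3).mean(0))
c=capture("scene");np.savez("scene5.npz",**c)
u,v=proj(c,s["position"])[0].astype(int)
cv2.imwrite("pics/a5.png",crop(c,u,v,50,8))
E
```

```text
[0.5256 0.3158 0.2527] 0.34275073948261675 7.6 [-0.4431  0.9905 -1.8659]
[[ 0.8554 -0.1564 -0.4938]
 [ 0.1355  0.9877 -0.0782]
 [ 0.5     0.      0.866 ]]
rotvec [-0.1439 -0.5142  0.8085] 55.51270591033424
0.1 [ 0.5162 -0.014   0.1682] shift [-0.0094 -0.3298 -0.0845]
0.0 [ 0.5656 -0.0062  0.0816] shift [ 0.04   -0.3219 -0.1711]
bottle [0.742  0.2511 0.1286]
rack [ 0.4625 -0.2927  0.0678]
dish [ 0.7276 -0.2533  0.0422]
```

View pics/a5.png

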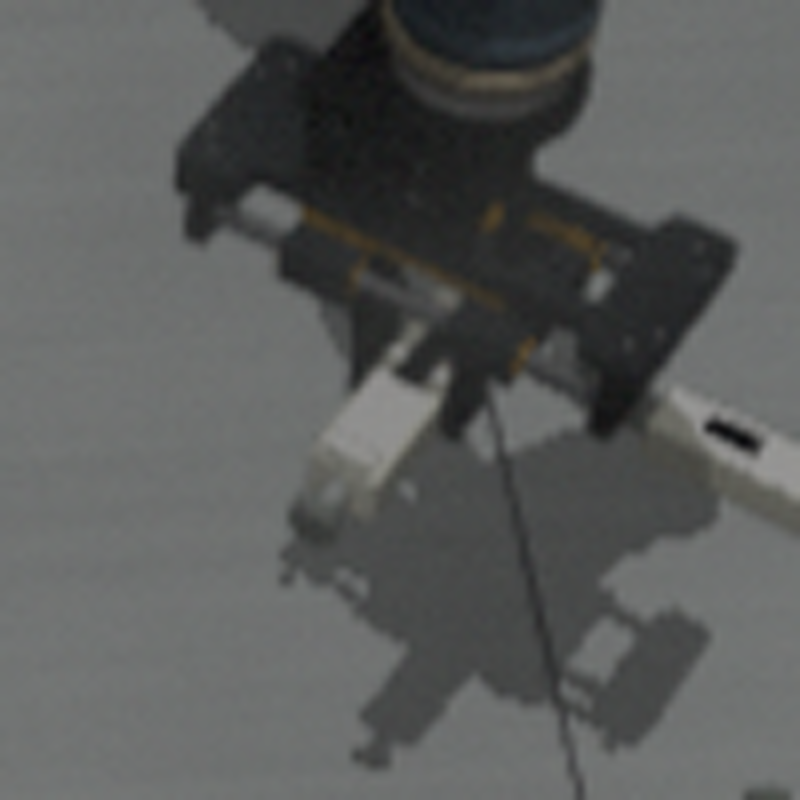

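The picture shows the pipette held in the jaws and clear of the bench, with its plunger end at (310,520). I'll swing it over to a high hover above the cradle with the tilt.

Emit:
play_rows(commands=[[[-0.003, -0.035, 0], [-0.015, -0.05, 0.081]], [[-0.006, -0.075, 0], [-0.032, -0.114, 0.18]], [[-0.01, -0.12, 0], [-0.05, -0.18, 0.283]], [[-0.013, -0.165, 0], [-0.068, -0.244, 0.384]], [[-0.016, -0.21, 0], [-0.086, -0.308, 0.485]], [[-0.02, -0.255, -0.01], [-0.104, -0.372, 0.586]], [[-0.024, -0.3, -0.02], [-0.122, -0.436, 0.687]], [[-0.0275, -0.332, -0.035], [-0.144, -0.514, 0.808]], [[-0.0275, -0.332, -0.045], [-0.144, -0.514, 0.808]], [[-0.0275, -0.332, -0.045], [-0.144, -0.514, 0.808]]])

```text
time_s: 8.9
position: [0.4958, -0.0104, 0.204]
tcp_rot: [[-0.144, 0.48, -0.865], [0.99, 0.076, -0.123], [0.007, -0.874, -0.486]]
force: [0.7, 0.4, -2.1]
opening: 0.339
```

Run:
```python
from rig import *
from h import *
np.set_printoptions(suppress=True,linewidth=220,precision=4)
s=read_state();print(s["position"],s["opening"],s["time_s"],s["force"])
S,A=cradle([.568,-.0058,.085],np.radians(9))
Rt=np.c_[A[:,1],-A[:,2],-A[:,0]];print("rot err",Ro.from_matrix(Rt@s["tcp_rot"].T).as_rotvec())
print("tcp in cradle mm",(s["position"]-S)@A*1000)
for n in("scene","top"):
    c=capture(n);np.savez(n+"6.npz",**c)
    P=cloud(c).reshape(-1,3);q=(P-S)@A*1000;f=c["frame"].reshape(-1,3).astype(int).min(1)
    k=(abs(q[:,0])<110)&(abs(q[:,1])<30)&(q[:,2]>100)&(q[:,2]<200)&(f>95)
    e=q[k];print(n,len(e),"white: min",e.min(0),"max",e.max(0),"med",np.median(e,0)) if len(e) else print(n,0)
    b=(q[:,0]>10)&(q[:,0]<40)&k; print("  top face",np.percentile(q[b],[10,50,90],axis=0) if b.any() else "")
c=load("scene6.npz");u,v=proj(c,s["position"])[0].astype(int)
cv2.imwrite("pics/a6.png",crop(c,u,v+8,45,9))
```

```text
[ 0.4958 -0.0104  0.204 ] 0.339343793246153 8.9 [ 0.6754  0.3832 -2.0625]
rot err [-0.0043 -0.0171  0.0125]
tcp in cradle mm [ -2.9473   6.7483 139.0554]
scene 117 white: min [-39.9826  -7.1648 144.0509] max [ 78.1669  22.7025 177.4071] med [ 54.5777   8.1204 167.7333]
  top face [[ 16.9014  -4.1033 167.9916]
 [ 24.0084   7.1531 168.7843]
 [ 33.1195  18.6028 170.0196]]
top 220 white: min [ -9.3424  -7.7276 143.2058] max [ 65.6283  22.502  177.0325] med [ 34.7009   7.5751 165.8711]
  top face [[ 13.7355  -4.1551 161.1352]
 [ 25.145    8.0172 166.1392]
 [ 37.3178  20.3178 169.0463]]
```

View pics/a6.png

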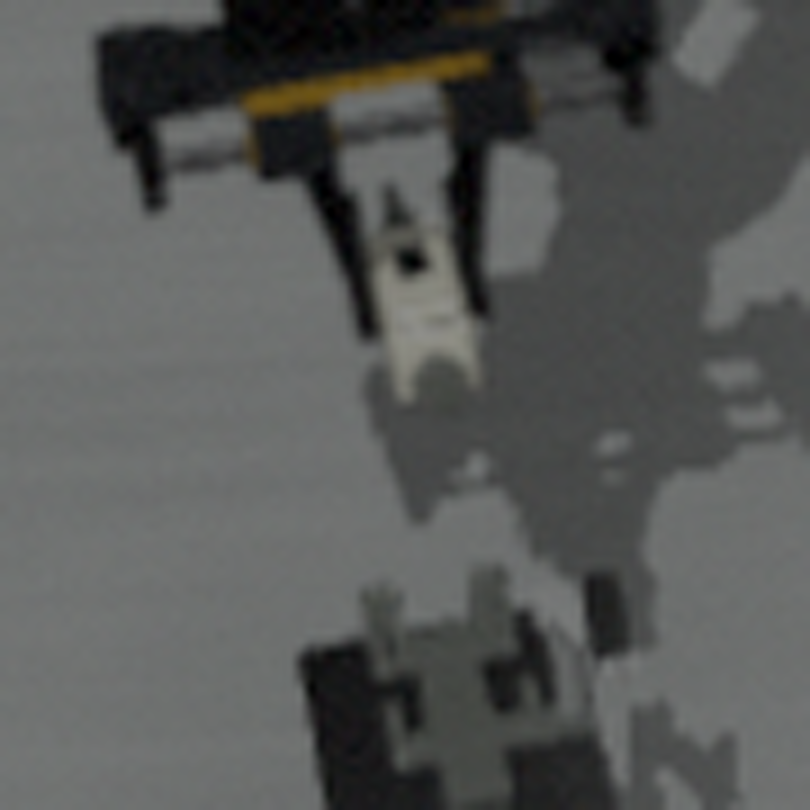

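Emit:
play_rows(commands=[[[0, 0, 0], [0, 0, 0]], [[0, 0, 0], [0, 0, 0]], [[0, 0, 0], [0, 0, 0]]])

```text
time_s: 9.38
position: [0.4977, -0.0095, 0.2062]
tcp_rot: [[-0.145, 0.483, -0.864], [0.989, 0.076, -0.123], [0.006, -0.872, -0.489]]
force: [-0.2, 1.0, -1.6]
opening: 0.343
```

```bash
cat > look.py <<'E'
from rig import *
from h import *
np.set_printoptions(suppress=True,linewidth=220,precision=4)
S,A=cradle([.568,-.0058,.085],np.radians(9))
Rt=np.c_[A[:,1],-A[:,2],-A[:,0]]
def look(tag,zlo):
    s=read_state();q0=(s["position"]-S)@A*1000
    print("t",s["time_s"],"tcp cradle",q0,"roterr",Ro.from_matrix(Rt@s["tcp_rot"].T).as_rotvec(),"F",s["force"],"F cradle",s["force"]@A,"open",s["opening"]*87)
    for n in("scene","top"):
        c=capture(n);np.savez(n+tag+".npz",**c)
        P=cloud(c).reshape(-1,3);q=(P-S)@A*1000;f=c["frame"].reshape(-1,3).astype(int).min(1)
        k=(q[:,0]>5)&(q[:,0]<100)&(abs(q[:,1])<30)&(f>80)&(q[:,2]>zlo)
        h=q[k];zt=np.median(h[(h[:,0]<35)][:,2]) if (h[:,0]<35).any() else np.nan
        hk=h[(h[:,2]>zt+3.5)];
        print(n,"handle top z",zt,"hook n",len(hk),"x",np.percentile(hk[:,0],[0,25,50,75,100]) if len(hk) else"","y range",np.percentile(h[:,1],[2,50,98]), "xmax top-face",h[abs(h[:,2]-zt)<3][:,0].max())
    return s
E
python3 -c "
from look import *
look('7',130)"
```

```text
t 9.375 tcp cradle [  0.0037   7.3752 140.0052] roterr [-0.0039 -0.0138  0.012 ] F [-0.2242  1.     -1.6319] F cradle [-0.8722  1.0228 -1.3808] open 29.856130418216775
scene handle top z 236.74923175143132 hook n 44 x [19.7841 28.6193 30.802  33.505  38.3822] y range [-12.8932   5.7764  22.4227] xmax top-face 37.57655421632148
top handle top z 169.4693298217525 hook n 110 x [ 6.5752 31.2558 36.6702 39.9248 61.9749] y range [-25.1868   9.4059  27.8038] xmax top-face 82.9513677488786
```

Emit:
play_rows(commands=[[[0.009, 0, -0.016], [-0.001, -0.004, 0.004]], [[0.02, 0, -0.036], [-0.002, -0.008, 0.008]], [[0.032, 0, -0.058], [-0.004, -0.014, 0.012]], [[0.044, -0.0005, -0.079], [-0.004, -0.014, 0.012]], [[0.044, -0.0005, -0.079], [-0.004, -0.014, 0.012]], [[0.044, -0.0005, -0.079], [-0.004, -0.014, 0.012]]])

```text
time_s: 10.22
position: [0.5514, -0.0042, 0.1445]
tcp_rot: [[-0.146, 0.465, -0.873], [0.989, 0.064, -0.131], [-0.005, -0.883, -0.47]]
force: [0.3, -1.0, -0.9]
opening: 0.341
```

Run:
```python
from look import *
s=look('8',60)
for n in("scene","top"):
    c=load(n+"8.npz");P=cloud(c).reshape(-1,3);q=(P-S)@A*1000;f=c["frame"].reshape(-1,3).astype(int).min(1)
    k=(q[:,0]>5)&(q[:,0]<100)&(abs(q[:,1])<22)&(q[:,2]>55)&(q[:,2]<98)
    for x in range(10,96,6):
        e=q[k&(q[:,0]>=x)&(q[:,0]<x+6)];
        if len(e): print(n,x,"n",len(e),"z",np.percentile(e[:,2],[20,50,80]),"y",e[:,1].min(),e[:,1].max(),"bright",int(np.median(f[k&(q[:,0]>=x)&(q[:,0]<x+6)])))
c=load("scene8.npz");u,v=proj(c,s["position"])[0].astype(int)
cv2.imwrite("pics/a8.png",crop(c,u,v,34,11))
```

```text
t 10.225 tcp cradle [15.7791  4.1529 59.63  ] roterr [ 0.0101 -0.0336  0.0103] F [ 0.3399 -0.967  -0.8963] F cradle [-0.2884 -1.0082 -0.8684] open 29.686915220796482
scene handle top z 89.51785041389522 hook n 58 x [11.2593 47.6178 51.9673 54.0616 77.8482] y range [-14.2934   3.2284  19.15  ] xmax top-face 79.35282206806791
top handle top z 88.8853184315204 hook n 82 x [19.316  47.6018 52.615  61.4241 98.5865] y range [-25.9624   6.9893  27.3032] xmax top-face 96.56247028163692
scene 10 n 7 z [89.5047 91.1544 92.2526] y 0.7950920808948043 19.88786261784101 bright 67
scene 16 n 14 z [87.7341 89.549  90.5898] y -17.91218129152252 19.0067787207972 bright 53
scene 22 n 23 z [75.1478 85.7513 89.4753] y -17.585318640516853 21.110915689637057 bright 30
scene 28 n 12 z [86.7125 90.355  91.3955] y -13.949998850514271 21.560204911746254 bright 49
scene 34 n 11 z [88.0747 88.2595 90.7502] y -9.162006808092203 13.808847354883497 bright 123
scene 40 n 10 z [87.3699 88.4358 89.9873] y -9.562766229102975 18.88675577650978 bright 124
scene 46 n 4 z [87.8073 88.4641 89.1346] y -4.12679594105253 15.05
[... 1322 characters left out ...]
5.8231 88.9726] y -9.098912288246334 20.528175217063584 bright 168
top 58 n 22 z [84.1411 86.4783 88.1725] y -9.05663296312797 21.035294941396963 bright 166
top 64 n 19 z [84.1357 87.1705 89.1965] y -6.2224728624664705 20.68392806944833 bright 140
top 70 n 23 z [82.527  91.2649 93.0278] y -7.473042604532499 19.760295547450305 bright 150
top 76 n 29 z [74.5218 78.5619 88.3097] y -7.1502101318874205 19.18284022293442 bright 130
top 82 n 7 z [72.0293 75.2571 77.0431] y 1.7513495261785423 10.310591816034758 bright 104
top 88 n 8 z [75.0506 76.997  78.476 ] y -1.2511468633007825 15.172203065562003 bright 85
top 94 n 18 z [74.2336 76.8045 81.1439] y -2.2278516928814285 15.187246123317662 bright 87
```

View pics/a8.png

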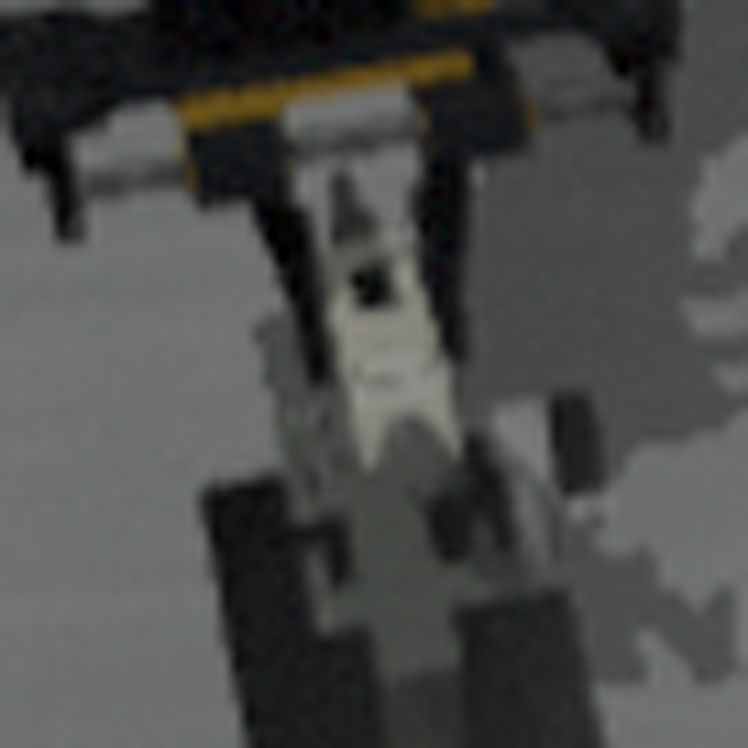

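Run:
```python
from look import *
s=read_state();print(s["time_s"],s["joint_positions"],s["qvel"],(s["position"]-S)@A*1000,s["tau"])
```

```text
10.325 [ -19.329    25.377   118.5255   49.6967   16.3303 -163.5164] [-0.2113 -0.1586 -0.0531  0.0823 -0.0832 -0.0698] [15.9452  3.8692 59.9729] [  0.04   -32.1522  -9.6722   0.4806  -0.5776  -0.0168]
```

Emit:
play_rows(commands=[[[0, 0, 0], [0, 0, 0]], [[0, 0, 0], [0, 0, 0]]])

```text
time_s: 10.58
position: [0.5518, -0.0047, 0.1448]
tcp_rot: [[-0.145, 0.466, -0.873], [0.989, 0.064, -0.131], [-0.006, -0.883, -0.47]]
force: [0.5, 0.1, -1.5]
opening: 0.34
```

Run:
```python
from look import *
s=read_state();print(s["time_s"],s["joint_positions"],s["qvel"],(s["position"]-S)@A*1000,Ro.from_matrix(Rt@s["tcp_rot"].T).as_rotvec())
```

```text
10.575 [ -19.3328   25.4164  118.4839   49.7042   16.3163 -163.5193] [ 0.1288  0.2838 -0.1535  0.0251  0.0701 -0.0112] [16.1889  3.5772 59.6625] [ 0.0106 -0.0328  0.0112]
```

J6 has hit its range limit (-163.5°), which explains the miss. The half-turn grasp is needed for the cradle. I'll lay the pipette flat on the free bench beside the stand, flip the gripper half a turn and re-grasp. The first step is up and away, taking out the tilt.

Run:
```python
from look import *
s=read_state();y=np.radians(9)
Rd=np.c_[[-np.sin(y),np.cos(y),0],[0,0,-1],[-np.cos(y),-np.sin(y),0]]
print(Ro.from_matrix(Rd@s["tcp_rot"].T).as_rotvec(), np.array([.50,.22,.06])-s["position"])
```

```text
[-0.0686  0.4848  0.0095] [-0.0518  0.2247 -0.0848]
```

Emit:
play_rows(commands=[[[-0.02, 0, 0.04], [0, 0, 0]], [[-0.04, 0, 0.08], [0, 0, 0]], [[-0.05, 0.02, 0.11], [-0.008, 0.06, 0]], [[-0.05, 0.06, 0.11], [-0.02, 0.16, 0.002]], [[-0.05, 0.1, 0.11], [-0.034, 0.26, 0.005]], [[-0.05, 0.14, 0.11], [-0.05, 0.36, 0.007]], [[-0.05, 0.18, 0.1], [-0.064, 0.44, 0.009]], [[-0.05, 0.22, 0.07], [-0.069, 0.485, 0.0095]], [[-0.05, 0.225, 0.03], [-0.069, 0.485, 0.0095]], [[-0.05, 0.225, -0.03], [-0.069, 0.485, 0.0095]]])

```text
time_s: 11.82
position: [0.5038, 0.2219, 0.1145]
tcp_rot: [[-0.158, 0.005, -0.987], [0.987, 0.001, -0.158], [0.001, -1.0, -0.005]]
force: [0.8, 0.2, -2.3]
opening: 0.341
```

Emit:
play_rows(commands=[[[0, 0, -0.02], [0, 0, 0]], [[0, 0, -0.045], [0, 0, 0]], [[0, 0, -0.055], [0, 0, 0]], [[0, 0, -0.055], [0, 0, 0]], [[0, 0, -0.055], [0, 0, 0]]])

```text
time_s: 12.45
position: [0.5027, 0.2205, 0.0603]
tcp_rot: [[-0.157, 0.001, -0.988], [0.988, 0.0, -0.157], [0.0, -1.0, -0.001]]
force: [0.1, 0.5, 0.1]
opening: 0.345
```

Run:
```python
from look import *
s=read_state();y=np.radians(9)
Rd=np.c_[[-np.sin(y),np.cos(y),0],[0,0,-1],[-np.cos(y),-np.sin(y),0]]
print(s["time_s"],s["position"],Ro.from_matrix(Rd@s["tcp_rot"].T).as_rotvec(),s["joint_positions"],s["force"])
```

```text
12.45 [0.5027 0.2205 0.0603] [-0.0003  0.0011 -0.0001] [ 12.0183  37.5301 100.1952   0.0068  42.2086 -86.9922] [0.1385 0.5413 0.0824]
```

Emit:
play_rows(commands=[[[0, 0, -0.025], [0, 0, 0]], [[0, 0, -0.045], [0, 0, 0]], [[0, 0, -0.055], [0, 0, 0]], [[0, 0, -0.058], [0, 0, 0]], [[0, 0, -0.06], [0, 0, 0]], [[0, 0, -0.0615], [0, 0, 0]], [[0, 0, -0.0615], [0, 0, 0]]])

```text
time_s: 13.32
position: [0.5025, 0.2205, -0.0017]
tcp_rot: [[-0.157, 0.001, -0.988], [0.988, 0.0, -0.157], [0.0, -1.0, -0.001]]
force: [0.2, -0.1, -1.1]
opening: 0.343
```

Emit:
play_rows(commands=[[[0, 0, 0], [0, 0, 0]], [[0, 0, 0], [0, 0, 0]], [[0, 0, 0], [0, 0, 0]], [[0, 0, 0], [0, 0, 0]], [[0, 0, 0], [0, 0, 0]], [[0, 0, 0.01], [0, 0, 0]], [[0, 0, 0.04], [0, 0, 0]], [[0, 0, 0.07], [0, 0, 0]], [[0, 0, 0.07], [0, 0, -0.1]], [[0, 0, 0.07], [0, 0, -0.27]]], gripper=0.07)

```text
time_s: 14.58
position: [0.5024, 0.2205, 0.0692]
tcp_rot: [[0.118, 0.001, -0.993], [0.993, 0.0, 0.118], [0.001, -1.0, -0.001]]
force: [-0.1, 0.3, 0.3]
opening: 0.806
```

Emit:
play_rows(commands=[[[0, 0, 0], [0, 0, -0.17]], [[0, 0, 0], [0, 0, -0.34]], [[0, 0, 0], [0, 0, -0.51]], [[0, 0, 0], [0, 0, -0.68]], [[0, 0, 0], [0, 0, -0.85]], [[0, 0, 0], [0, 0, -1.02]], [[0, 0, 0], [0, 0, -1.19]], [[0, 0, 0], [0, 0, -1.36]], [[0, 0, 0], [0, 0, -1.53]], [[0, 0, 0], [0, 0, -1.65]]])

```text
time_s: 15.82
position: [0.502, 0.2204, 0.0685]
tcp_rot: [[0.981, 0.001, 0.195], [-0.195, 0.001, 0.981], [0.001, -1.0, 0.001]]
force: [-0.0, -0.2, 0.1]
opening: 0.806
```

Emit:
play_rows(commands=[[[0, 0, 0], [0, 0, -0.17]], [[0, 0, 0], [0, 0, -0.34]], [[0, 0, 0], [0, 0, -0.51]], [[0, 0, 0], [0, 0, -0.68]], [[0, 0, 0], [0, 0, -0.85]], [[0, 0, 0], [0, 0, -1.02]], [[0, 0, 0], [0, 0, -1.19]], [[0, 0, 0], [0, 0, -1.22]], [[0, 0, 0], [0, 0, -1.22]], [[0, 0, 0], [0, 0, -1.22]]])

```text
time_s: 17.08
position: [0.502, 0.2204, 0.068]
tcp_rot: [[0.159, 0.001, 0.987], [-0.987, 0.0, 0.159], [-0.0, -1.0, 0.001]]
force: [0.7, 0.4, -0.3]
opening: 0.805
```

Run:
```python
from look import *
s=read_state();y=np.radians(9)
Rd=np.c_[[np.sin(y),-np.cos(y),0],[0,0,-1],[np.cos(y),np.sin(y),0]]
print(s["time_s"],s["position"],Ro.from_matrix(Rd@s["tcp_rot"].T).as_rotvec(),s["joint_positions"],s["force"],s["opening"])
c=capture("scene");np.savez("scene9.npz",**c)
P=cloud(c).reshape(-1,3);f=c["frame"].reshape(-1,3).min(1)
e=np.array([np.cos(y),np.sin(y)]);l=np.array([-np.sin(y),np.cos(y)])
d=P[:,:2]-s["position"][:2];q=np.c_[d@e,d@l]*1000
k=(abs(q[:,0])<90)&(abs(q[:,1])<30)&(P[:,2]>.012)&(P[:,2]<.04)
w=q[k];z=P[k,2]*1000
for x in range(-90,90,10):
    m=(w[:,0]>=x)&(w[:,0]<x+10)
    if m.any(): print(x,m.sum(),z[m].max().round(),np.median(z[m]).round(),w[m][:,1].min().round(),w[m][:,1].max().round())
```

```text
17.075 [0.502  0.2204 0.068 ] [-0.0002  0.001  -0.0031] [ 12.0241  36.7439 100.083   -0.0037  43.1176  92.849 ] [ 0.7303  0.3549 -0.3463] 0.8047800916511452
-90 2 19.0 17.0 -3.0 6.0
-80 5 22.0 20.0 -1.0 6.0
-70 1 19.0 19.0 3.0 3.0
-60 12 24.0 19.0 -7.0 10.0
-50 6 25.0 23.0 -5.0 6.0
-40 15 33.0 27.0 -13.0 14.0
-30 20 33.0 30.0 -12.0 14.0
-20 20 32.0 28.0 -14.0 16.0
-10 23 33.0 27.0 -14.0 13.0
0 18 32.0 27.0 -14.0 15.0
10 22 35.0 26.0 -13.0 16.0
20 22 33.0 27.0 -14.0 15.0
30 22 34.0 29.0 -14.0 13.0
40 20 35.0 28.0 -15.0 15.0
50 33 37.0 26.0 -14.0 14.0
60 16 37.0 19.0 -13.0 13.0
70 7 26.0 23.0 -6.0 8.0
80 12 26.0 20.0 -8.0 6.0
```

The depth shows the handle lying flat, from -40 to +60 mm about the tool and centred across the jaws, so the tool still sits at about -10 mm on the pipette. J6 is now +93. I'll re-grasp and lift.

Emit:
play_rows(commands=[[[0, 0, -0.03], [0, 0, 0]], [[0, 0, -0.055], [0, 0, 0]], [[0, 0, -0.066], [0, 0, 0]], [[0, 0, -0.0695], [0, 0, 0]], [[0, 0, -0.0695], [0, 0, 0]], [[0, 0, -0.0695], [0, 0, 0]]])

```text
time_s: 17.88
position: [0.5025, 0.2205, -0.0009]
tcp_rot: [[0.158, 0.002, 0.987], [-0.987, 0.0, 0.158], [-0.0, -1.0, 0.002]]
force: [-0.0, -0.3, 0.1]
opening: 0.809
```

Emit:
play_rows(commands=[[[0, 0, 0], [0, 0, 0]], [[0, 0, 0], [0, 0, 0]], [[0, 0, 0], [0, 0, 0]], [[0, 0, 0], [0, 0, 0]], [[0, 0, 0], [0, 0, 0]], [[0, 0, 0], [0, 0, 0]], [[0, 0, 0], [0, 0, 0]], [[0, 0, 0], [0, 0, 0]]], gripper=0.0)

```text
time_s: 18.88
position: [0.5019, 0.2204, -0.0017]
tcp_rot: [[0.158, 0.001, 0.987], [-0.987, 0.0, 0.158], [0.0, -1.0, 0.001]]
force: [0.2, -0.2, 0.4]
opening: 0.347
```

Emit:
play_rows(commands=[[[0, 0, 0.01], [0, 0, 0]], [[0, 0, 0.03], [0, 0, 0]], [[0, 0, 0.07], [0, 0, 0]], [[0, 0, 0.12], [0, 0, 0]], [[0, 0, 0.17], [0, 0, 0]], [[0, 0, 0.22], [0, 0, 0]], [[0, 0, 0.245], [0, 0, 0]], [[0, 0, 0.245], [0, 0, 0]], [[0, 0, 0.245], [0, 0, 0]]])

```text
time_s: 20.0
position: [0.5006, 0.2201, 0.2421]
tcp_rot: [[0.158, -0.002, 0.987], [-0.987, -0.0, 0.158], [0.0, -1.0, -0.002]]
force: [-0.3, -0.4, -1.3]
opening: 0.342
```

Run:
```python
from look import *
s=read_state();Rf=np.c_[-A[:,1],-A[:,2],A[:,0]]
print(s["time_s"],s["position"],"rv",Ro.from_matrix(Rf@s["tcp_rot"].T).as_rotvec(),s["joint_positions"],s["force"],s["opening"])
for cz in(.14,.05): print(cz,S+A@np.array([-.0018,0,cz-.0017])-s["position"])
```

```text
20.0 [0.5006 0.2201 0.2421] rv [ 0.0828 -0.5191 -0.0016] [12.0217 22.3507 91.4107 -0.002  66.3583 92.9238] [-0.2575 -0.427  -1.2595] 0.3417966498488997
0.14 [-0.0024 -0.2369 -0.0382]
0.05 [ 0.042  -0.2299 -0.1162]
```

Emit:
play_rows(commands=[[[0, -0.03, 0], [0.01, -0.06, 0]], [[0, -0.065, 0], [0.022, -0.14, 0]], [[0, -0.1, 0], [0.035, -0.22, 0]], [[-0.001, -0.135, 0], [0.048, -0.3, -0.001]], [[-0.001, -0.17, 0], [0.06, -0.38, -0.001]], [[-0.002, -0.205, -0.01], [0.073, -0.46, -0.001]], [[-0.002, -0.237, -0.02], [0.083, -0.519, -0.002]], [[-0.002, -0.237, -0.038], [0.083, -0.519, -0.002]], [[-0.002, -0.237, -0.038], [0.083, -0.519, -0.002]], [[-0.002, -0.237, -0.038], [0.083, -0.519, -0.002]]])

```text
time_s: 21.25
position: [0.4996, -0.0161, 0.2048]
tcp_rot: [[0.157, 0.494, 0.855], [-0.988, 0.08, 0.135], [-0.002, -0.866, 0.501]]
force: [-0.3, 0.5, -1.4]
opening: 0.345
```

```bash
cat >> look.py <<'E'
Rf=np.c_[-A[:,1],-A[:,2],A[:,0]]
def st(goal):
    s=read_state();q=(s["position"]-S)@A
    print("t",s["time_s"],"cradle",q*1000,"roterr",Ro.from_matrix(Rf@s["tcp_rot"].T).as_rotvec(),"Fc",s["force"]@A,"J",s["joint_positions"],"open",s["opening"]*87)
    print("shift to goal",A@(np.array(goal)/1000-q))
    return s
E
python3 -c "
from look import *
st([-1.8,0,48.3])"
```

```text
t 21.25 cradle [ -0.0135   0.5614 138.3351] roterr [-0.0019  0.0007 -0.0003] Fc [-0.898   0.5754 -1.0608] J [-25.4717  14.7412 122.9787  45.7494  23.4331  16.015 ] open 30.00381606990779
shift to goal [ 0.043   0.0062 -0.0789]
```

Orientation and position are right this time (J6 = 16). I'll lower along the cradle normal.

Emit:
play_rows(commands=[[[0.009, 0.001, -0.016], [0, 0, 0]], [[0.02, 0.003, -0.036], [0, 0, 0]], [[0.032, 0.005, -0.058], [0, 0, 0]], [[0.043, 0.006, -0.079], [0, 0, 0]], [[0.043, 0.006, -0.079], [0, 0, 0]], [[0.043, 0.006, -0.079], [0, 0, 0]]])

```text
time_s: 22.0
position: [0.5431, -0.01, 0.1271]
tcp_rot: [[0.158, 0.497, 0.853], [-0.987, 0.079, 0.136], [-0.0, -0.864, 0.503]]
force: [0.7, 0.4, -1.4]
opening: 0.344
```

Run:
```python
from look import *
s=st([-1.8,0,2.3])
for n in("scene","top"):
    c=capture(n);np.savez(n+"10.npz",**c);P=cloud(c).reshape(-1,3);q=(P-S)@A*1000
    k=(abs(q[:,1])<22)&(q[:,2]>55)&(q[:,2]<92)
    for x in range(20,92,6):
        e=q[k&(q[:,0]>=x)&(q[:,0]<x+6)]
        if len(e): print(n,x,"n",len(e),"z",np.percentile(e[:,2],[20,50,80,95]),"y",np.percentile(e[:,1],[5,50,95]))
c=load("top10.npz");u,v=proj(c,S)[0].astype(int);c2=load("scene10.npz");u2,v2=proj(c2,S)[0].astype(int)
cv2.imwrite("pics/a10.png",np.hstack([crop(c,u,v,33,12),crop(c2,u2,v2,33,12)])[::1]) 
im=cv2.imread("pics/a10.png");cv2.imwrite("pics/a10.png",cv2.resize(im,(800,400)))
```

```text
t 22.0 cradle [-0.7725 -0.2194 49.0912] roterr [-0.0006  0.0037 -0.0013] Fc [-0.013   0.2996 -1.6066] J [-21.7316  27.8317 122.0118  76.816   15.3506 -13.6072] open 29.937397364035718
shift to goal [ 0.0222  0.0037 -0.041 ]
scene 20 n 10 z [77.711  79.2073 79.6264 80.0345] y [-13.1642   3.1185  12.6158]
scene 26 n 9 z [77.6776 79.6737 80.0989 80.6171] y [-13.4428  -2.4992  11.8344]
scene 32 n 5 z [78.9079 79.1786 80.3758 80.6462] y [-9.5635 -3.3652  7.7729]
scene 38 n 3 z [67.9992 79.6126 80.2945 80.6354] y [-11.6987   5.7877  14.1255]
scene 44 n 3 z [78.3228 78.7273 79.5736 79.9967] y [-11.753  -11.1142  11.75  ]
scene 50 n 10 z [72.4287 75.5748 78.851  82.084 ] y [-13.3785   3.9384  14.7041]
scene 56 n 54 z [67.0712 73.7604 83.7007 86.8014] y [-11.9894   0.915   13.4918]
scene 62 n 5 z [69.6184 76.522  78.8202 82.9599] y [-9.9409 -7.257  -3.0569]
scene 74 n 8 z [64.3621 67.0038 73.2646 74.696 ] y [-3.631   2.4758  5.8578]
scene 80 n 20 z [62.0051 67.7002 72.5606 73.1733] y [-7.7652 -0.7734  8.1053]
scene 86 n 2 z [67.4396 70.3095 73.1794 74.6143] y [0.8661 2.9172 4.9683]
top 20 n 17 z [75.4794 76.5851 77.5919 79.7497] y [-13.1221   1.9527  14.6421]
top 26 n 19 z [76.1459 78.2718 80.1587 81.1833] y [-9.8807  1.5761 15.5088]
top 32 n 24 z [73.2027 78.1395 79.6214 83.4333] y [-10.5764   2.3072  16.0093]
top 38 n 19 z [75.7787 77.0749 78.7225 79.9613] y [-9.0934  3.2266 15.2388]
top 44 n 23 z [75.5128 77.8623 80.4644 82.7977] y [-11.8282   2.3115  15.2763]
top 50 n 14 z [74.0862 80.5677 83.6842 86.4689] y [-10.593    7.2943  16.2654]
top 56 n 39 z [66.7107 75.3335 84.7781 87.6129] y [-11.1559   2.5699  13.7566]
top 62 n 7 z [66.9997 72.6118 73.5303 74.4977] y [-0.4865  3.2584 10.4636]
top 68 n 5 z [68.678  70.7584 71.8769 73.1955] y [0.0174 2.6164 5.5077]
top 74 n 13 z [69.3311 72.6919 73.8203 75.898 ] y [-7.039   1.9425 10.1316]
top 80 n 14 z [61.1095 70.1808 71.8578 74.2336] y [-5.8103  2.166   9.2392]
```

View pics/a10.png

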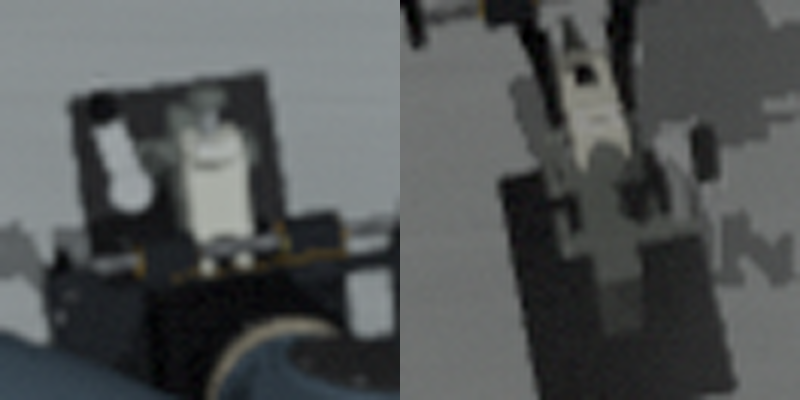

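The pipette is aligned with the cradle: handle top at z = 78.5 mm (78.8 expected) and plunger end at x = 59 mm, as expected. I'll lower it close, then creep to contact.

Emit:
play_rows(commands=[[[0.007, 0.001, -0.012], [0, -0.001, 0]], [[0.014, 0.002, -0.025], [0, -0.002, 0.001]], [[0.019, 0.003, -0.033], [0, -0.003, 0.001]], [[0.0215, 0.0034, -0.0375], [0, -0.003, 0.001]], [[0.0215, 0.0034, -0.0375], [0, -0.003, 0.001]], [[0.0215, 0.0034, -0.0375], [0, -0.003, 0.001]]])

```text
time_s: 22.85
position: [0.5644, -0.0073, 0.0893]
tcp_rot: [[0.157, 0.499, 0.852], [-0.988, 0.079, 0.136], [0.0, -0.863, 0.505]]
force: [1.0, -0.1, -0.8]
opening: 0.344
```

```bash
python3 -c "
from look import *
st([-0.8,0,0])"
```

```text
t 22.85 cradle [-1.1267 -0.8738  5.6399] roterr [-0.0006  0.0063 -0.0009] Fc [ 0.4626 -0.2164 -1.2005] J [-20.2422  33.8484 120.5718  95.8264  14.3739 -31.8525] open 29.923334177541335
shift to goal [ 0.0029  0.0013 -0.0047]
```

Emit:
play_rows(commands=[[[0.0007, 0.0003, -0.001], [0, 0.003, 0]], [[0.0012, 0.0006, -0.002], [0, 0.006, 0]], [[0.0018, 0.0009, -0.003], [0, 0.006, 0]], [[0.0022, 0.001, -0.0038], [0, 0.006, 0]], [[0.0022, 0.001, -0.0038], [0, 0.006, 0]]])

```text
time_s: 23.48
position: [0.5666, -0.0062, 0.0849]
tcp_rot: [[0.157, 0.493, 0.856], [-0.988, 0.079, 0.136], [-0.001, -0.866, 0.5]]
force: [0.0, -0.0, -1.2]
opening: 0.344
```

Emit:
play_rows(commands=[[[0.0003, 0, -0.0005], [0, 0, 0]], [[0.0006, 0.0001, -0.001], [0, 0, 0]], [[0.0009, 0.0001, -0.0015], [0, 0, 0]], [[0.0009, 0.0001, -0.0015], [0, 0, 0]]])

```text
time_s: 23.98
position: [0.5676, -0.0061, 0.0835]
tcp_rot: [[0.157, 0.494, 0.855], [-0.988, 0.079, 0.136], [-0.001, -0.866, 0.5]]
force: [-0.2, 0.2, -1.7]
opening: 0.343
```

```bash
python3 -c "
from look import *
st([-0.8,0,-2])"
```

```text
t 23.975 cradle [-1.1775 -0.2614 -1.0745] roterr [-0.0008 -0.0003 -0.0008] Fc [-1.0062  0.216  -1.3639] J [-19.8512  34.6371 120.0162  95.7463  14.0877 -31.453 ] open 29.87154710022247
shift to goal [ 0.0007  0.0004 -0.0006]
```

Emit:
play_rows(commands=[[[0.0003, 0, -0.0005], [0, 0, 0]], [[0.0006, 0.0001, -0.001], [0, 0, 0]], [[0.0007, 0.0001, -0.0013], [0, 0, 0]], [[0.0007, 0.0001, -0.0013], [0, 0, 0]]])

```text
time_s: 24.48
position: [0.5678, -0.0061, 0.083]
tcp_rot: [[0.157, 0.494, 0.855], [-0.988, 0.079, 0.136], [-0.0, -0.866, 0.5]]
force: [-5.3, -0.8, 7.7]
opening: 0.343
```

Emit:
play_rows(commands=[[[0.0003, 0, -0.0004], [0, 0, 0]], [[0.0005, 0.0001, -0.0009], [0, 0, 0]], [[0.0005, 0.0001, -0.0009], [0, 0, 0]]])

```text
time_s: 24.85
position: [0.5678, -0.0061, 0.0829]
tcp_rot: [[0.156, 0.495, 0.855], [-0.988, 0.078, 0.135], [0.0, -0.866, 0.501]]
force: [-9.7, -1.8, 16.0]
opening: 0.336
```

There is contact on the saddles at the expected height (about 19 N normal). I'll ease off a little and slide down the slope to the stop.

Emit:
play_rows(commands=[[[-0.0005, -0.0001, 0.0009], [0, 0, 0]], [[-0.0018, -0.0003, 0.0002], [0, 0, 0]], [[-0.0035, -0.0006, -0.0009], [0, 0, 0]], [[-0.005, -0.0008, -0.0017], [0, 0, 0]], [[-0.0065, -0.001, -0.0026], [0, 0, 0]], [[-0.0065, -0.001, -0.0026], [0, 0, 0]]])

```text
time_s: 25.6
position: [0.5663, -0.0066, 0.0821]
tcp_rot: [[0.158, 0.502, 0.85], [-0.987, 0.081, 0.136], [-0.001, -0.861, 0.509]]
force: [0.6, 0.7, 15.0]
opening: 0.342
```

```bash
python3 -c "
from look import *
st([-9.8,0,-1.7])"
```

```text
t 25.6 cradle [-2.9833 -0.5448 -1.6194] roterr [-0.0026  0.0101 -0.002 ] Fc [ 8.1174  0.6227 12.5793] J [-20.2069  34.9775 120.6611 101.0429  14.7556 -37.1865] open 29.776396057237214
shift to goal [-0.0059 -0.0004 -0.0035]
```

Emit:
play_rows(commands=[[[-0.0003, 0, 0.0005], [0, 0, 0]], [[-0.0003, 0, 0.0005], [0, 0, 0]], [[-0.0003, 0, 0.0005], [0, 0, 0]]])

```text
time_s: 25.98
position: [0.5634, -0.0071, 0.0804]
tcp_rot: [[0.157, 0.497, 0.854], [-0.988, 0.079, 0.136], [-0.0, -0.864, 0.503]]
force: [-1.9, -0.8, 8.3]
opening: 0.342
```

Run:
```python
from look import *
s=st([-9.8,0,-1.7]);print(s["moment"])
for n in("scene","top"):
    c=capture(n);np.savez(n+"11.npz",**c);P=cloud(c).reshape(-1,3);q=(P-S)@A*1000
    k=(abs(q[:,1])<22)&(q[:,2]>10)&(q[:,2]<42)
    for x in range(20,92,6):
        e=q[k&(q[:,0]>=x)&(q[:,0]<x+6)]
        if len(e): print(n,x,"n",len(e),"z",np.percentile(e[:,2],[20,50,80,95]),"y",np.percentile(e[:,1],[5,50,95]))
c=load("top11.npz");u,v=proj(c,S)[0].astype(int);c2=load("scene11.npz");u2,v2=proj(c2,S)[0].astype(int)
cv2.imwrite("pics/a11.png",np.hstack([crop(c,u,v,25,16),crop(c2,u2,v2,25,16)]))
```

```text
t 25.975 cradle [-6.4087 -0.6068 -1.5903] roterr [-0.0008  0.0033 -0.0008] Fc [ 2.4407 -0.5003  8.1612] J [-20.2445  35.0357 120.8388 100.7801  14.5193 -36.9874] open 29.716128168345612
shift to goal [-0.0029  0.0001 -0.0018]
[-0.2244 -0.018  -0.045 ]
scene 20 n 8 z [26.3663 28.4663 28.9171 29.0896] y [-12.7415   1.2328  11.7825]
scene 26 n 7 z [26.9349 27.7186 29.3726 30.6612] y [-9.6137  5.6645 14.3184]
scene 32 n 2 z [30.4005 30.9323 31.464  31.7299] y [-7.6094 -4.7415 -1.8736]
scene 38 n 4 z [27.3688 28.4811 29.642  30.1212] y [-12.2854   0.8152  13.9413]
scene 44 n 11 z [20.2529 28.0143 32.2151 35.268 ] y [-13.7524   3.5372  12.4475]
scene 50 n 42 z [18.6659 25.2304 31.792  35.6342] y [-11.7809  -0.0391  13.6125]
scene 56 n 10 z [15.9189 20.2029 26.0853 35.3498] y [-12.4171  -2.3998  11.5156]
scene 68 n 7 z [15.6376 20.6897 22.7406 23.617 ] y [-8.2868 -3.8733  8.2431]
scene 74 n 19 z [13.1789 17.6245 20.4354 23.313 ] y [-5.9766  0.8941  8.0915]
top 20 n 21 z [23.0171 26.0603 27.9556 31.1411] y [-11.9674   3.9489  16.4597]
top 26 n 19 z [23.924  27.7875 29.1257 32.3489] y [-12.0173   0.542   14.4213]
top 32 n 21 z [22.8549 26.2475 29.3892 32.1086] y [-10.4018   3.403   15.8166]
top 38 n 17 z [24.2492 25.751  27.9435 30.728 ] y [-10.3752   1.6809  14.043 ]
top 44 n 14 z [25.3178 29.6004 32.7711 36.4562] y [-11.6372   0.0783  15.805 ]
top 50 n 31 z [20.8568 26.0346 32.2636 36.7739] y [-9.8031  1.5679 14.6188]
top 56 n 9 z [14.1448 18.4519 25.3347 34.6218] y [-1.8828  3.2895  9.8961]
top 62 n 5 z [14.998  16.1151 21.264  22.9163] y [-1.9484  1.7992  3.8508]
top 68 n 11 z [17.8408 21.6825 23.0068 24.3956] y [-4.2997  3.8498  9.7858]
top 74 n 12 z [12.3424 17.8054 20.8219 23.0667] y [-6.126   0.9093  8.494 ]
```

View pics/a11.png

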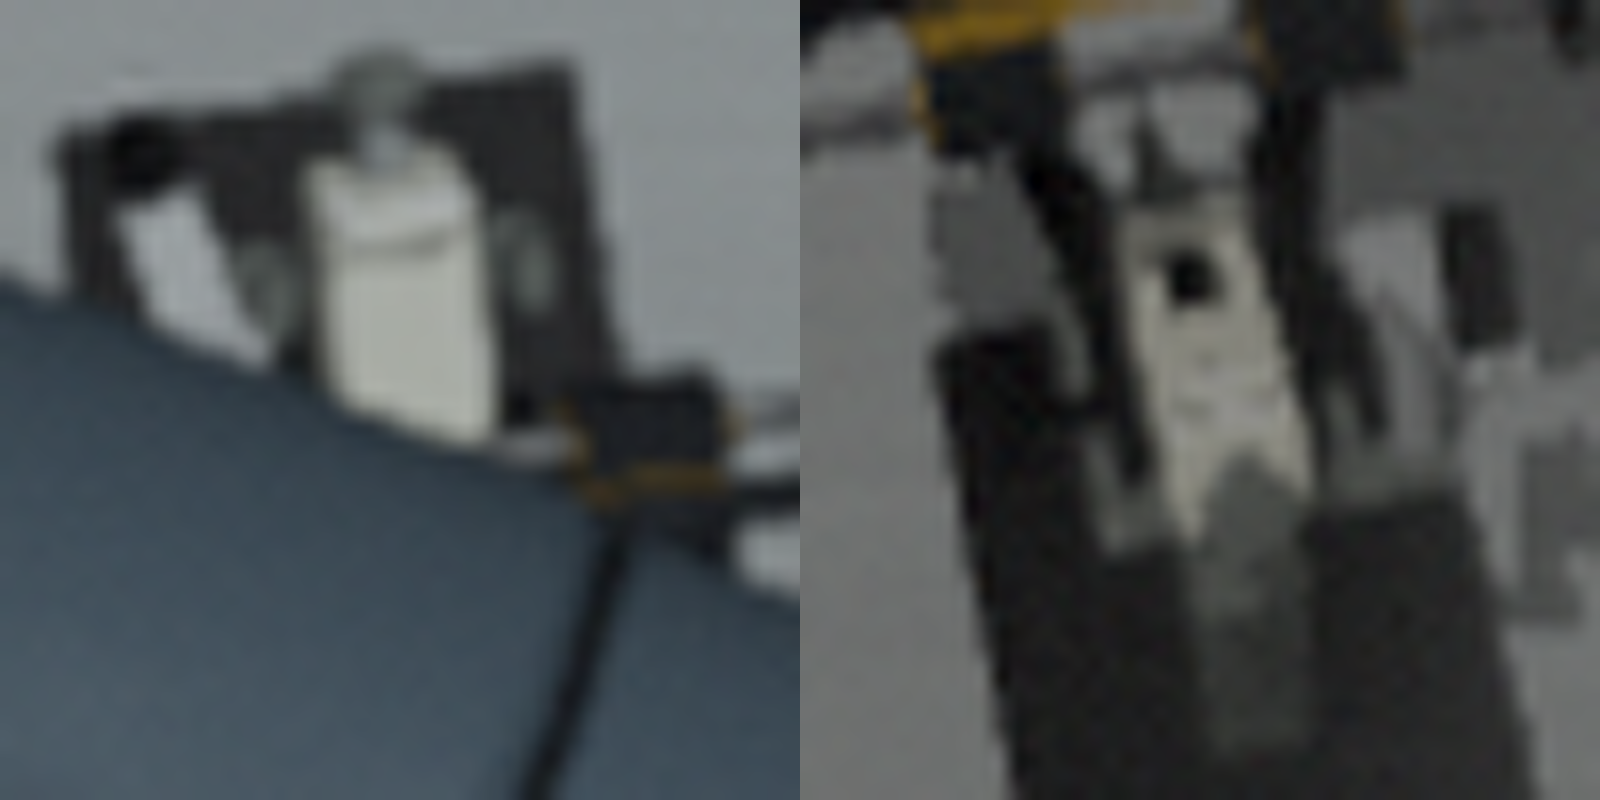

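The pipette is in the cradle between the cheeks with hook and plunger up-slope, and it is still sliding down. I'll continue to the stop.

Emit:
play_rows(commands=[[[-0.0013, -0.0002, -0.0005], [0, 0, 0]], [[-0.0026, -0.0004, -0.0013], [0, 0, 0]], [[-0.0034, -0.0005, -0.0018], [0, 0, 0]], [[-0.0034, -0.0005, -0.0018], [0, 0, 0]], [[-0.0034, -0.0005, -0.0018], [0, 0, 0]], [[-0.0034, -0.0005, -0.0018], [0, 0, 0]]])

```text
time_s: 26.82
position: [0.5606, -0.0075, 0.0788]
tcp_rot: [[0.158, 0.498, 0.853], [-0.988, 0.08, 0.136], [-0.001, -0.864, 0.504]]
force: [0.3, 0.1, 8.4]
opening: 0.344
```

```bash
python3 -c "
from look import *
print(st([-9.8,0,-1.7])['moment'])"
```

```text
t 26.825 cradle [-9.6971 -0.4744 -1.5739] roterr [-0.0015  0.0044 -0.0011] Fc [4.4975 0.0189 7.1198] J [-20.4786  35.2348 121.3306 103.2079  14.8239 -39.711 ] open 29.890764885698776
shift to goal [-0.0001  0.0005 -0.0002]
[-0.088  -0.1196  0.0024]
```

Emit:
play_rows(commands=[[[-0.0009, -0.0001, -0.0004], [0, 0, 0]], [[-0.0017, -0.0003, -0.0009], [0, 0, 0]], [[-0.0017, -0.0003, -0.0009], [0, 0, 0]], [[-0.0017, -0.0003, -0.0009], [0, 0, 0]], [[-0.0017, -0.0003, -0.0009], [0, 0, 0]]])

```text
time_s: 27.45
position: [0.5597, -0.0076, 0.0783]
tcp_rot: [[0.158, 0.499, 0.852], [-0.987, 0.081, 0.136], [-0.001, -0.863, 0.506]]
force: [1.8, 1.2, 8.5]
opening: 0.343
```

```bash
python3 -c "
from look import *
print(st([-9.8,0,-1.7])['moment'])"
```

```text
t 27.45 cradle [-10.6529  -0.4603  -1.5568] roterr [-0.0021  0.0063 -0.0015] Fc [5.9007 0.8746 6.3769] J [-20.5958  35.3223 121.5382 104.3994  15.034  -41.0489] open 29.854958924243167
shift to goal [0.0007 0.0006 0.0003]
[-0.0299 -0.3066  0.025 ]
```

Emit:
play_rows(commands=[[[-0.0009, -0.0001, -0.0004], [0, 0.001, 0]], [[-0.0017, -0.0003, -0.0009], [0, 0.003, 0]], [[-0.0026, -0.0004, -0.0014], [0, 0.005, 0]], [[-0.0026, -0.0004, -0.0014], [0, 0.005, 0]], [[-0.0026, -0.0004, -0.0014], [0, 0.005, 0]], [[-0.0026, -0.0004, -0.0014], [0, 0.005, 0]]])

```text
time_s: 28.2
position: [0.5596, -0.0077, 0.0783]
tcp_rot: [[0.158, 0.5, 0.852], [-0.987, 0.083, 0.135], [-0.003, -0.862, 0.506]]
force: [4.4, 2.9, 10.7]
opening: 0.342
```

```bash
python3 -c "
from look import *
print(st([-9.8,0,-1.7])['moment'])"
```

```text
t 28.2 cradle [-10.7445  -0.5369  -1.5261] roterr [-0.0038  0.0068 -0.002 ] Fc [9.526  2.1591 6.9011] J [-20.6938  35.3402 121.5643 104.3228  15.1824 -41.0488] open 29.77478729379695
shift to goal [0.0008 0.0007 0.0003]
[ 0.2944 -1.0496  0.0466]
```

The slide stalled with rising force, so the shoulder is on the stop. I'll relax slightly, open, and retreat straight out along the cradle normal.

Emit:
play_rows(commands=[[[0.0006, 0.0001, 0.0004], [0, 0, 0]], [[0.0013, 0.0002, 0.0008], [0, 0, 0]], [[0.0013, 0.0002, 0.0008], [0, 0, 0]]])

```text
time_s: 28.58
position: [0.5597, -0.0076, 0.0783]
tcp_rot: [[0.158, 0.497, 0.853], [-0.987, 0.082, 0.136], [-0.002, -0.864, 0.504]]
force: [4.0, 1.2, 9.6]
opening: 0.342
```

Emit:
play_rows(commands=[[[0, 0, 0], [0, 0, 0]], [[0, 0, 0], [0, 0, 0]], [[0, 0, 0], [0, 0, 0]], [[0, 0, 0], [0, 0, 0]], [[0, 0, 0], [0, 0, 0]], [[-0.001, 0, 0.002], [0, 0, 0]]], gripper=0.055)

```text
time_s: 29.32
position: [0.5544, -0.0079, 0.0778]
tcp_rot: [[0.157, 0.489, 0.858], [-0.988, 0.079, 0.136], [-0.002, -0.869, 0.495]]
force: [-0.6, -0.2, 0.1]
opening: 0.632
```

```bash
python3 -c "
from look import *
print(st([-10,0,100])['moment'])"
```

```text
t 29.325 cradle [-15.4789   0.0463   0.6306] roterr [-0.001  -0.0057 -0.0008] Fc [-0.5006 -0.1268  0.4146] J [-20.6885  35.0882 121.798  102.2858  14.6449 -39.0342] open 54.98393608622482
shift to goal [-0.0444 -0.0071  0.0888]
[-0.15    0.5083  0.035 ]
```

Emit:
play_rows(commands=[[[-0.005, -0.0008, 0.009], [0, 0, 0]], [[-0.015, -0.0024, 0.026], [0, 0, 0]], [[-0.03, -0.005, 0.052], [0, 0, 0]], [[-0.05, -0.008, 0.088], [0, 0, 0]], [[-0.05, -0.008, 0.088], [0, 0, 0]], [[-0.05, -0.008, 0.088], [0, 0, 0]]])

```text
time_s: 30.08
position: [0.5049, -0.016, 0.1661]
tcp_rot: [[0.157, 0.49, 0.857], [-0.988, 0.079, 0.135], [-0.001, -0.868, 0.497]]
force: [0.4, 0.1, -0.7]
opening: 0.636
```

Run:
```python
from look import *
s=st([60,40,100])
for n in("scene","top"):
    c=capture(n);np.savez(n+"12.npz",**c);P=cloud(c).reshape(-1,3);q=(P-S)@A*1000;f=c["frame"].reshape(-1,3).astype(int).max(1)
    k=(abs(q[:,1])<22)&(q[:,2]>10)&(q[:,2]<42)
    for x in range(-44,92,8):
        e=q[k&(q[:,0]>=x)&(q[:,0]<x+8)]
        if len(e): print(n,x,"n",len(e),"z",np.percentile(e[:,2],[20,50,80,95]).round(1),"y",np.percentile(e[:,1],[5,50,95]).round(1))
    k=(q[:,2]>50)&(q[:,2]<80)&(q[:,0]>55)&(q[:,0]<100)&(q[:,1]>20)&(q[:,1]<80);e=q[k]
    print("tab",len(e),e.min(0),e.max(0)) if len(e) else 0
    k=(q[:,2]>36)&(q[:,2]<48)&(q[:,0]>15)&(q[:,0]<100)&(q[:,1]>20)&(q[:,1]<80)&(f>85);e=q[k]
    if len(e): print("arm",len(e),e.min(0),e.max(0),cv2.minAreaRect(e[:,:2].astype(np.float32)))
```

```text
t 30.075 cradle [-14.7908  -0.243  102.158 ] roterr [-0.0008 -0.0042 -0.0002] Fc [ 0.0259  0.0802 -0.7712] J [-24.9289  20.4739 124.7043  60.3974  18.6665   0.6865] open 55.295867964425256
shift to goal [0.0587 0.05   0.0355]
scene -44 n 9 z [27.9 28.6 28.9 29.9] y [-12.1  -2.9  11.7]
scene -36 n 8 z [27.2 28.3 29.2 29.8] y [-6.   5.1 15.1]
scene -28 n 8 z [27.6 28.5 29.1 30.7] y [-11.7   0.4  11.3]
scene -20 n 10 z [27.5 28.9 30.4 31.5] y [-9.5  1.2 13.1]
scene -12 n 10 z [27.7 28.6 29.1 29.9] y [-14.   -4.9  12.1]
scene -4 n 9 z [27.1 28.1 29.7 30.9] y [-8.4  3.  11.4]
scene 4 n 12 z [26.8 28.4 30.  31. ] y [-10.    3.2  13.1]
scene 12 n 11 z [26.4 28.1 28.8 29.5] y [-13.9  -2.8  10.3]
scene 20 n 9 z [27.2 28.  28.5 29.9] y [-10.4  -0.5  12.7]
scene 28 n 3 z [26.6 27.3 28.6 29.3] y [-10.    2.5  14. ]
scene 36 n 7 z [26.1 29.4 33.7 35.1] y [-12.8  -1.9  10.2]
scene 44 n 48 z [19.2 24.1 31.9 35.2] y [-11.    1.6  12.8]
scene 52 n 7 z [20.4 23.9 29.5 31.9] y [-12.3  -3.5  14.1]
scene 60 n 6 z [14.5 21.8 23.  23.2] y [-5.8  0.8  5.9]
scene 68 n 19 z [13.8 17.5 21.8 24.4] y [-8.  -0.7 
[... 663 characters left out ...]
29.5] y [-10.5   2.3  15.7]
top 12 n 23 z [24.4 27.  28.  30. ] y [-11.3   3.8  15.6]
top 20 n 28 z [22.7 26.6 28.8 32.3] y [-12.3   3.   15.8]
top 28 n 29 z [23.7 25.7 27.8 29.2] y [-12.    2.4  16.1]
top 36 n 18 z [24.1 27.3 28.3 31.6] y [-10.6   4.9  15.6]
top 44 n 39 z [19.7 25.9 34.  36.2] y [-10.8   1.5  13.4]
top 52 n 8 z [14.7 17.8 24.1 32.4] y [-0.9  1.5  5. ]
top 60 n 7 z [17.8 20.2 21.5 22. ] y [-3.9  0.8  4.2]
top 68 n 16 z [13.9 21.1 23.9 25.5] y [-4.9  2.5  9.6]
tab 28 [60.3322 45.8556 50.2783] [86.8089 58.2464 75.595 ]
arm 71 [22.0064 32.0831 37.4425] [87.8424 59.3475 47.2474] ((54.682743072509766, 44.559791564941406), (67.2398681640625, 17.79302978515625), 11.380511283874512)
```

The pipette is seated: its top face is at z = 28 mm all along the handle, it is centred across, and its plunger end is at x = 50-52 mm. The tab is at about (79.5, 50.5) in cradle axes, a keeper angle of about 1.78. I'll go above the tab.

Emit:
play_rows(commands=[[[0.012, 0.01, 0.008], [-0.017, -0.003, 0.03]], [[0.024, 0.021, 0.016], [-0.035, -0.007, 0.06]], [[0.036, 0.031, 0.024], [-0.053, -0.01, 0.09]], [[0.048, 0.042, 0.032], [-0.07, -0.014, 0.12]], [[0.06, 0.052, 0.04], [-0.088, -0.017, 0.15]], [[0.072, 0.063, 0.047], [-0.105, -0.02, 0.182]], [[0.072, 0.063, 0.047], [-0.105, -0.02, 0.182]], [[0.072, 0.063, 0.047], [-0.105, -0.02, 0.182]]], gripper=0.04)

```text
time_s: 31.18
position: [0.5757, 0.0473, 0.2115]
tcp_rot: [[0.332, 0.49, 0.806], [-0.938, 0.078, 0.339], [0.103, -0.868, 0.485]]
force: [-0.2, 0.3, 0.3]
opening: 0.459
```

```bash
cat >> look.py <<'E'
def stk(a,goal):
    s=read_state();q=(s["position"]-S)@A
    R=Ro.from_rotvec(A[:,2]*(a-np.pi/2)).as_matrix()@Rf
    print("t",s["time_s"],"cradle",q*1000,"roterr",Ro.from_matrix(R@s["tcp_rot"].T).as_rotvec(),"Fc",s["force"]@A,"J",s["joint_positions"],"open",s["opening"]*87)
    print("shift to goal",A@(np.array(goal)/1000-q));return s
E
python3 -c "
from look import *
stk(1.78,[79,50.3,49])"
```

```text
t 31.175 cradle [ 77.0518  51.2805 101.5987] roterr [ 0.0004 -0.0044 -0.0013] Fc [-0.016   0.2921  0.3322] J [-12.144   19.048  112.7585  27.9477  22.5583  33.291 ] open 39.94778803163712
shift to goal [ 0.0278  0.0034 -0.0446]
```

Emit:
play_rows(commands=[[[0.007, 0.001, -0.011], [0, -0.002, 0]], [[0.014, 0.002, -0.023], [0, -0.004, 0]], [[0.021, 0.003, -0.034], [0, -0.004, 0]], [[0.028, 0.0034, -0.0446], [0, -0.004, 0]], [[0.028, 0.0034, -0.0446], [0, -0.004, 0]], [[0.028, 0.0034, -0.0446], [0, -0.004, 0]]])

```text
time_s: 31.92
position: [0.6045, 0.0505, 0.1682]
tcp_rot: [[0.332, 0.496, 0.803], [-0.937, 0.078, 0.34], [0.106, -0.865, 0.49]]
force: [0.4, 0.6, -0.1]
opening: 0.459
```

Run:
```python
from look import *
s=stk(1.78,[79,50.3,49]);q=(s["position"]-S)@A
p0=np.array([30,40])+50*np.array([np.sin(1.78),-np.cos(1.78)])
a0=1.78
for a in np.arange(1.78-.17,-.3,-.17):
    p=np.array([30,40])+50*np.array([np.sin(a),-np.cos(a)])
    g=np.array([p[0],p[1],49.])/1000
    print("%.2f"%a,(A@(g-q)).round(4).tolist(),(A[:,2]*(a-a0)).round(3).tolist())
c=capture("scene");np.savez("scene13.npz",**c);P=cloud(c).reshape(-1,3);w=(P-S)@A*1000;f=c["frame"].reshape(-1,3).max(1)
k=(abs(w[:,0]-79)<40)&(abs(w[:,1]-50)<45)&(w[:,2]>42)&(w[:,2]<76)&(f<60);e=w[k]
for y in range(5,95,6):
    m=(e[:,1]>=y)&(e[:,1]<y+6)
    if m.any(): print(y,m.sum(),"x",e[m][:,0].min().round(),e[m][:,0].max().round(),"z",e[m][:,2].min().round(),e[m][:,2].max().round())
```

```text
t 31.925 cradle [80.4463 49.9335 49.6318] roterr [ 0.0015  0.0021 -0.0014] Fc [ 0.3894  0.5651 -0.2871] J [-10.9482  25.5675 111.6747  35.2542  17.1614  26.4294] open 39.96907815440808
shift to goal [-0.001   0.0002 -0.0013]
1.61 [0.0011, -0.0079, -0.0008] [0.084, 0.013, -0.147]
1.44 [0.0021, -0.0163, -0.001] [0.168, 0.027, -0.294]
1.27 [0.0019, -0.0248, -0.0019] [0.252, 0.04, -0.442]
1.10 [0.0004, -0.033, -0.0035] [0.336, 0.053, -0.589]
0.93 [-0.0023, -0.0407, -0.0057] [0.42, 0.066, -0.736]
0.76 [-0.0062, -0.0477, -0.0085] [0.504, 0.08, -0.883]
0.59 [-0.011, -0.0539, -0.0119] [0.588, 0.093, -1.031]
0.42 [-0.0167, -0.0589, -0.0156] [0.672, 0.106, -1.178]
0.25 [-0.0231, -0.0628, -0.0196] [0.756, 0.12, -1.325]
0.08 [-0.0301, -0.0653, -0.0238] [0.84, 0.133, -1.472]
-0.09 [-0.0373, -0.0664, -0.028] [0.923, 0.146, -1.619]
-0.26 [-0.0447, -0.0661, -0.0322] [1.007, 0.16, -1.767]
17 4 x 76.0 87.0 z 65.0 73.0
23 11 x 86.0 100.0 z 60.0 75.0
29 8 x 90.0 96.0 z 59.0 74.0
41 11 x 66.0 85.0 z 44.0 76.0
47 18 x 80.0 89.0 z 48.0 74.0
53 9 x 81.0 87.0 z 50.0 69.0
65 5 x 65.0 74.0 z 58.0 76.0
71 14 x 76.0 90.0 z 58.0 76.0
77 6 x 83.0 88.0 z 60.0 73.0
```

Depth shows the tab (y 44-58) between the two fingers (y 17-34 and 65-82), with fingertips at z of about 58 mm, above the arm. I'll narrow the cage and swing.

Emit:
play_rows(commands=[[[0, 0, 0], [0, 0, 0]], [[0, 0, 0], [0, 0, 0]], [[0.0011, -0.008, -0.0008], [0.084, 0.013, -0.147]], [[0.0021, -0.0163, -0.001], [0.168, 0.027, -0.294]], [[0.0019, -0.0248, -0.0019], [0.252, 0.04, -0.442]], [[0.0004, -0.033, -0.0035], [0.336, 0.053, -0.589]], [[-0.0023, -0.0407, -0.0057], [0.42, 0.066, -0.736]], [[-0.0023, -0.0407, -0.0057], [0.42, 0.066, -0.736]], [[-0.0023, -0.0407, -0.0057], [0.42, 0.066, -0.736]]], gripper=0.024)

```text
time_s: 33.1
position: [0.6022, 0.01, 0.1627]
tcp_rot: [[-0.383, 0.495, 0.78], [-0.875, 0.076, -0.478], [-0.296, -0.865, 0.404]]
force: [0.8, 0.2, -0.2]
opening: 0.272
```

```bash
cat > sw.py <<'E'
from look import *
import sys
a0=float(sys.argv[1]);T=lambda a:np.array([30+50*np.sin(a),40-50*np.cos(a),49])
s=stk(a0,T(a0));q=(s["position"]-S)@A
for a in np.arange(a0-.17,-.3,-.17):
    print("%.2f"%a,(A@(T(a)/1000-q)).round(4).tolist(),(A[:,2]*(a-a0)).round(3).tolist())
E
python3 sw.py 0.93
```

```text
t 33.1 cradle [70.2349 10.2329 49.2258] roterr [ 0.0039  0.0018 -0.003 ] Fc [ 0.577   0.0289 -0.5746] J [-16.1644  26.0102 112.3148  41.8036  18.4638  64.0283] open 23.68240274072617
shift to goal [-0.     -0.0001 -0.0003]
0.76 [-0.0038, -0.0072, -0.0031] [0.084, 0.013, -0.147]
0.59 [-0.0087, -0.0133, -0.0064] [0.168, 0.027, -0.294]
0.42 [-0.0144, -0.0184, -0.0101] [0.252, 0.04, -0.442]
0.25 [-0.0208, -0.0222, -0.0141] [0.336, 0.053, -0.589]
0.08 [-0.0277, -0.0247, -0.0183] [0.42, 0.066, -0.736]
-0.09 [-0.035, -0.0258, -0.0226] [0.504, 0.08, -0.883]
-0.26 [-0.0424, -0.0255, -0.0267] [0.588, 0.093, -1.031]
```

Tracking is good. I'll continue to the end stop.

Emit:
play_rows(commands=[[[-0.0038, -0.0072, -0.0031], [0.084, 0.013, -0.147]], [[-0.0087, -0.0133, -0.0064], [0.168, 0.027, -0.294]], [[-0.0144, -0.0184, -0.0101], [0.252, 0.04, -0.442]], [[-0.0208, -0.0222, -0.0141], [0.336, 0.053, -0.589]], [[-0.0277, -0.0247, -0.0183], [0.42, 0.066, -0.736]], [[-0.031, -0.0255, -0.0203], [0.46, 0.073, -0.805]], [[-0.0335, -0.0256, -0.0217], [0.46, 0.073, -0.805]], [[-0.0335, -0.0256, -0.0217], [0.46, 0.073, -0.805]], [[-0.0335, -0.0256, -0.0217], [0.46, 0.073, -0.805]]])

```text
time_s: 34.22
position: [0.5687, -0.0155, 0.1409]
tcp_rot: [[-0.855, 0.493, 0.159], [-0.139, 0.077, -0.987], [-0.499, -0.866, 0.003]]
force: [0.2, -0.6, -0.9]
opening: 0.275
```

```bash
python3 sw.py 0.0
```

```text
t 34.225 cradle [27.2665 -9.7282 48.8438] roterr [ 0.0028 -0.0005 -0.0025] Fc [-0.3245 -0.5799 -0.8528] J [-20.9561  27.0011 117.6016  59.0509  16.8329  95.3365] open 23.93758962581061
shift to goal [0.0023 0.0001 0.0015]
-0.17 [-0.005, -0.0003, -0.0027] [0.084, 0.013, -0.147]
```

Emit:
play_rows(commands=[[[-0.0013, -0.0002, -0.0007], [0, 0, 0]], [[-0.0026, -0.0004, -0.0015], [0, 0, 0]], [[-0.0034, -0.0005, -0.002], [0, 0, 0]], [[-0.0034, -0.0005, -0.002], [0, 0, 0]]])

```text
time_s: 34.72
position: [0.5663, -0.0164, 0.1395]
tcp_rot: [[-0.855, 0.495, 0.158], [-0.138, 0.077, -0.988], [-0.501, -0.866, 0.003]]
force: [3.5, 1.2, 0.8]
opening: 0.274
```

Emit:
play_rows(commands=[[[-0.0009, -0.0001, -0.0005], [0, 0, 0]], [[-0.0017, -0.0003, -0.001], [0, 0, 0]], [[-0.0017, -0.0003, -0.001], [0, 0, 0]]])

```text
time_s: 35.1
position: [0.5662, -0.0165, 0.1394]
tcp_rot: [[-0.853, 0.497, 0.158], [-0.138, 0.078, -0.987], [-0.503, -0.864, 0.002]]
force: [7.3, 3.7, 2.1]
opening: 0.272
```

```bash
python3 sw.py 0.0
```

```text
t 35.1 cradle [ 24.2104 -10.3022  48.8787] roterr [ 0.0018  0.0039 -0.0018] Fc [ 7.7386  2.5116 -2.0982] J [-21.3038  27.1204 118.2047  62.0898  16.6269  91.9898] open 23.65686357415303
shift to goal [0.0048 0.0011 0.003 ]
-0.17 [-0.0025, 0.0006, -0.0012] [0.084, 0.013, -0.147]
```

Stalled at the end stop with 7.7 N. I'll centre the cage to unload the tab, then retreat along the normal and well away.

Emit:
play_rows(commands=[[[0.002, 0.0003, 0.0012], [0, 0, 0]], [[0.005, 0.0008, 0.003], [0, 0, 0]], [[0.005, 0.0008, 0.003], [0, 0, 0]], [[0.005, 0.0008, 0.003], [0, 0, 0]]])

```text
time_s: 35.6
position: [0.5678, -0.0156, 0.1404]
tcp_rot: [[-0.856, 0.492, 0.157], [-0.137, 0.077, -0.988], [-0.498, -0.867, 0.002]]
force: [-0.0, 0.1, 0.9]
opening: 0.275
```

```bash
python3 sw.py 0.0
```

```text
t 35.6 cradle [26.2418 -9.6904 48.8709] roterr [ 0.002  -0.0019 -0.001 ] Fc [0.4654 0.0765 0.8158] J [-20.9945  27.0134 117.6897  59.0949  16.812   95.3357] open 23.96058114437029
shift to goal [0.0032 0.0002 0.002 ]
-0.17 [-0.0041, -0.0002, -0.0022] [0.084, 0.013, -0.147]
```

Emit:
play_rows(commands=[[[0.0024, 0.0004, 0.0014], [0, 0, 0]], [[-0.0026, -0.0004, 0.0101], [0, 0, 0]], [[-0.0126, -0.002, 0.0274], [0, 0, 0]], [[-0.027, -0.004, 0.053], [0, 0, 0]], [[-0.042, -0.007, 0.079], [0, 0, 0]], [[-0.06, -0.01, 0.11], [0, 0, 0]], [[-0.09, 0.02, 0.13], [0, 0, 0]], [[-0.12, 0.07, 0.14], [0, 0, 0]], [[-0.12, 0.12, 0.14], [0, 0, 0]], [[-0.12, 0.17, 0.14], [0, 0, 0]]])

```text
time_s: 36.85
position: [0.4482, 0.1472, 0.2798]
tcp_rot: [[-0.851, 0.496, 0.174], [-0.148, 0.092, -0.985], [-0.505, -0.863, -0.005]]
force: [0.2, 1.9, 0.1]
opening: 0.279
```

Emit:
play_rows(commands=[[[0, 0.05, 0], [0, 0, 0]], [[0, 0.1, 0], [0, 0, 0]], [[0, 0.1, 0], [0, 0, 0]], [[0, 0.1, 0], [0, 0, 0]]])

```text
time_s: 37.35
position: [0.4526, 0.2056, 0.2635]
tcp_rot: [[-0.839, 0.498, 0.221], [-0.156, 0.169, -0.973], [-0.522, -0.851, -0.064]]
force: [0.1, -0.4, 0.3]
opening: 0.272
```

Run:
```python
from look import *
s=read_state();print(s["time_s"],s["position"],s["force"])
ims=[]
for n in("scene","top"):
    c=capture(n);np.savez(n+"14.npz",**c);P=cloud(c).reshape(-1,3);q=(P-S)@A*1000;f=c["frame"].reshape(-1,3).astype(int)
    k=(q[:,2]>50)&(q[:,2]<80)&(abs(q[:,0]-30)<60)&(abs(q[:,1])<90);e=q[k]
    print(n,"tab",len(e),e.min(0),e.max(0),np.median(e,0))
    k=(q[:,2]>37)&(q[:,2]<48)&(abs(q[:,0]-30)<60)&(q[:,1]<60)&(q[:,1]>-40);e=q[k]
    print("arm",len(e),cv2.minAreaRect(e[:,:2].astype(np.float32)))
    k=(abs(q[:,1])<14)&(q[:,2]>10)&(q[:,2]<33)
    for x in(-50,-40,-25,-10,5,44,52):
        e=q[k&(q[:,0]>=x)&(q[:,0]<x+8)]
        if len(e): print(x,"z",np.percentile(e[:,2],[20,50,80]).round(1),end="; ")
    # bystander change vs start
    b=load(n+"0.npz");print()
    u,v=proj(c,S)[0].astype(int);ims.append(crop(c,u,v,33,12))
t0,t1=load("top0.npz"),load("top14.npz")
for nm,(u,v) in dict(bottle=(208,122),rack=(382,212),dish=(365,132)).items():
    d=np.abs(t0["frame"][v-22:v+22,u-25:u+25].astype(int)-t1["frame"][v-22:v+22,u-25:u+25]).max(2);print(nm,"pixels changed",(d>30).sum())
cv2.imwrite("pics/fin.png",cv2.resize(np.hstack(ims),(800,400)))
```

```text
37.35 [0.4526 0.2056 0.2635] [ 0.1172 -0.3987  0.3149]
scene tab 35 [ 20.6952 -17.5112  50.1307] [38.8983 -3.8997 74.3666] [ 33.7033 -10.3867  63.6022]
arm 69 ((34.5455322265625, 15.244911193847656), (21.920366287231445, 64.67420196533203), 6.987551212310791)
-50 z [27.5 27.5 27.5]; -40 z [27.  29.  29.9]; -25 z [29.  29.  29.1]; -10 z [30.7 30.7 30.7]; 5 z [25.6 26.3 27.1]; 44 z [16.8 23.1 27.9]; 52 z [17.1 22.3 28.1]; 
top tab 31 [ 24.5077 -15.1607  50.0959] [38.2748 48.8131 77.146 ] [32.4178 -8.5668 67.0774]
arm 90 ((36.45482635498047, 16.94324493408203), (25.28770637512207, 66.63842010498047), 4.831587791442871)
-50 z [24.  25.9 28.4]; -40 z [23.  24.7 27.4]; -25 z [25.1 26.7 29.2]; -10 z [25.4 27.3 28.2]; 5 z [23.6 26.4 28. ]; 44 z [18.6 23.9 29. ]; 52 z [16.8 17.1 19.2]; 
bottle pixels changed 0
rack pixels changed 0
dish pixels changed 0
```

View pics/fin.png

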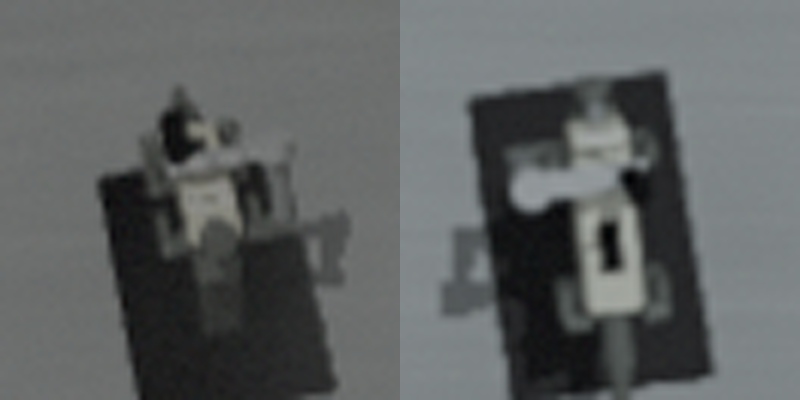

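The final picture shows the pipette seated with its hook up, shaft down-slope, and the keeper across the handle (right half: arm from (530,190) to (640,178)). I'll check the keeper angle numerically.

Run:
```python
from look import *
for n in("top14","top0","top12"):
    c=load(n+".npz");P=cloud(c).reshape(-1,3);q=(P-S)@A*1000;f=c["frame"].reshape(-1,3).astype(int)
    if n=="top14":
        k=(q[:,2]>36.5)&(q[:,2]<49)&(abs(q[:,0]-30)<16)&(q[:,1]<52)&(q[:,1]>-4)&(f.min(1)>100)
        e=q[k]
        for y in range(-4,50,6):
            m=(e[:,1]>=y)&(e[:,1]<y+6)
            if m.any(): print(y,m.sum(),"x",e[m][:,0].min().round(1),e[m][:,0].mean().round(1),e[m][:,0].max().round(1))
        print("slope",np.polyfit(e[:,1],e[:,0],1))
    f1=f.max(1);k=(q[:,2]>55)&(q[:,2]<82)&(f1<50)&(q[:,0]>0)&(q[:,0]<100)&(abs(q[:,1])<70);e=q[k];print(n,"tab",len(e),e.mean(0),e.min(0),e.max(0))
```

```text
-4 9 x 26.6 34.1 45.9
2 8 x 25.7 31.7 36.8
8 9 x 25.3 31.1 36.7
14 9 x 24.9 31.3 38.0
20 8 x 26.3 31.0 35.6
26 8 x 22.7 30.5 37.2
32 11 x 22.4 30.7 37.9
38 13 x 23.1 33.2 40.9
44 6 x 30.1 33.6 38.8
slope [ 0.0088 31.7139]
top14 tab 20 [31.6943 -9.3943 69.6768] [ 25.2489 -15.1607  57.664 ] [36.8482 -3.6988 77.146 ]
top0 tab 20 [81.478  52.1706 69.4794] [75.3035 45.334  56.9599] [86.9419 57.9392 76.8577]
top12 tab 20 [81.6805 52.2269 70.1218] [76.9697 45.8556 57.9457] [86.8089 58.2316 75.3889]
```

The arm's slope across the handle is 0.009 rad with a uniform 1.5 mm x offset, which is frame error, so the keeper is shut. I'm handing in.

```bash
python3 -c "
from rig import *
print(hand_in())"
```

```text
the job is handed in; nothing more can be done
None
```

The pipette is in the cradle, seated against the forked stop, and the keeper is shut across it. I handed the job in at about 37.5 s of the 56 s allowed.

**What I did:** I took the pipette farthest to the robot's right, laid it in the cradle tip down and hook up, and lowered it to contact. I slid it down the slope until it stalled on the fork, let go, then swung the keeper by its tab until it stalled at its end stop with about 8 N.

**Last checks:**
- **Seating:** the handle's top face is about 28 mm above the seat plane along its length, which means it is down on both saddles. It is centred between the cheeks. Its plunger end measured 50–52 mm up-slope before the swing, as a seated handle should.
- **Keeper:** the arm lies straight across the handle, with a measured slope of about 0.01 rad. The tab is near (31, -9) mm against the expected (30, -10), within measuring error.
- **Bystanders:** the rack, bottle and dishes show no changed pixels in the top view.

**What disagreed or went wrong:**
- **Tool length:** the fingertips really sit about 30 mm behind where the reported TCP puts them, so the first grasp closed on air above the handle. I corrected this from depth images.
- **Joint limit:** the first approach to the cradle ran joint 6 into its range limit. I set the pipette down gently on free bench, turned the gripper half a turn and re-grasped it.
- **Retreat:** the last retreat move stopped short of its commanded pose, but the arm is clear of everything.

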